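# Press a growing box together in the bar clamp

## Robot

A 6-joint arm with a two-finger parallel gripper is mounted at the origin on the work surface. World frame = base frame: x ahead of the robot, y to its left, z up, the work surface at z = 0. Lengths are in m, angles in degrees, forces in N, time in s.
With the tool pointing down it reaches from about 0.375 to 0.9 m from the base axis. Payload 3.1 kg.
Tool frame: the origin (TCP) lies at the very end of the fingers, on their centre line; the grasp point (between the pads) lies 19 mm behind it (bot.hold_point_z is the z of the grasp point in the tool frame, in m); z points along the fingers, y is the direction in which the jaws open and shut (so a half turn about z gives the same grasp; the last joint's range is limited). The gripper opens to 87 mm and grips with 3 to 60 N. Pads are 19 mm wide; open, the fingers measure 117 mm over their backs; the gripper's body (75 mm by 190 mm) begins 51 mm behind the grasp point.
Start: joints at [-74.169, 30.224, 82.088, -0, 67.689, -10.227], TCP at [0.275, -0.561, 0.223] pointing down, gripper open.
Joint ranges: [-176.69, 176.69], [-43.24, 126.21], [12.49, 139.97], [-82, 262], [0, 151.66], [-163.58, 163.58]. Speed limits (degrees/s): [159.86, 159.86, 180, 180, 180, 180].

## Interface

Orientations are given as a 3x3 rotation matrix whose columns are the frame's x, y, z axes.
In Python, from rig import bot gives the robot as it stands.
- The arm moves only by the tool servo_tool, never from a script. Its argument "increments" is a list of rows, each a list of 3 entries, a list of its own where there are three numbers: the closure, from 0 (fully open) to 1 (shut), then the shift along the tool's x, y, z in mm, then the turn about the tool's z in degrees. In form: [[claw, [x, y, z], turn], ...]. A call has 1 to 5 rows; each row shifts and turns the commanded pose from where the row before left it, along the tool's axes as they then stand; what a row does not reach is not made up. A row lasts 1/8 s, in which the tool goes at most 62.5 mm and 10.7 degrees, less where a joint would pass 70% of its speed; a pose out of reach is approached as far as the arm can. A call with a gripper value outside its range is refused whole. The fingers move at their own pace and stop on an object; the grip force is fixed at half the most. Time passes only in rows, so rows that do not move let the fingers close. It gives the time, the measured TCP pose, the force and the opening at its end, in the units of the state.
- bot.read_state(): the state, without advancing time (a new reading comes with each control period).
- bot.capture(name): name is "side" or "top"; returns (picture, depth): 384x512x3 uint8, blue, green, red; 384x512 float32, m along the optical axis (not along the pixel's ray), 0 where there is no reading.
- bot.camera_info(name): a dict with "K" (3x3 intrinsics, pixels), "R" (3x3) and "t" (3): a world point X has camera coordinates R X + t. Camera axes: x right, y down, z forward; pixel columns grow to the right and rows downward; lengths in m; the calibration is good to about 2 mm. A picture is of the moment at which its call begins. camera_info takes no time and is no camera call.
- bot.hand_in(): hands the job in, once; it reports no verdict.
Trained networks look in the newest picture that a camera, given by its name, has taken for a name from the list of things; names that differ only in an ending like _2 or _b are one class to them, and where a whole thing is asked for, a point or a joint stands for the part that bears it (a point fixed in the world has none). Each returns a list of dicts, best first, with "p" (0 to 1); they miss things now and then, are a little off and sometimes report something else, mostly with a low value. They report only what shows in the picture. A call takes as long as a camera call.
- bot.find_in(camera, thing): "bbox" ([left, top, right, bottom] in pixels, round what is visible of it).
- bot.trace(camera, thing): "region" (384x512 bool, what is visible of it) and "bbox" ([left, top, right, bottom] in pixels, round what is visible of it).
The state is a dict: "time_s": time; "joint_positions": joint angles; "qvel": joint speeds; "tau": joint torques, N m; "position": TCP position; "tcp_rot": TCP orientation; "force": force on the tool from outside, world axes, zero at the start; "moment": the same for the moment, N m; "opening": opening from 0.0 (shut) to 1.0 (fully open).
Only numpy, scipy, OpenCV 4.12 (cv2) and the standard library are available. Lean on these libraries where they do the work, as an engineer would, in place of code of your own. Each camera call takes 0.05 s, during which the arm holds its last target.

## Task

Stand the small wooden growing box flat on the plywood board, lying square between the two jaws of the screwed-down bar clamp with its loose dowelled end facing either jaw, and let go of it. Squeeze the clamp's trigger again and again until the jaw has walked onto the box and pressed the loose end fully home, then push the release tab and keep pushing to slide the jaw back until it stands well clear of the box (about 40 mm). Leave the box lying there assembled, and do not disturb the other things on the bench.

Things in the scene. Friction and masses are not known exactly. Their poses are not given: they have to be found in the camera images.
- jig: One-handed bar clamp on its side, screwed to a fixed plywood board 12 mm thick. Origin on the bench under the bar; x: handle to jaw side, y: along the bar towards the fixed jaw. Here (mm): board x -40..106, y -190..162; notched bar at x 0, 20 wide, axis z 31; wooden block at its rear y -188..-170, top z 44; fixed jaw y 130..162, x -18..90, top z 48. A box in the jaws rests at z 12, x about 64.
- carriage (a joint): How far the clamp's moving part has walked (m, 0 to 0.110, towards the fixed jaw). It is a housing round the bar (jig x -20..16, 80 mm long, top z 48) with jaw and grip. Its pad face is at jig y = -0.073 + this; jaws open 203 mm at 0. A ratchet (4 mm notches) lets it slide forward with about 6 N and locks it backward unless the release tab is pressed.
- moving_jaw: The moving part of the clamp: housing, moving jaw (an arm with a rubber pad, 28 to 32 mm high) and pistol grip. Origin on the bar's axis inside the housing, at jig y = -0.125 + the carriage joint; axes as the jig.
- moving_pad (a point): Centre of the moving jaw's pad face (42 mm wide, 32 mm high, 19 mm above the board). Axes as the jig.
- fixed_pad (a point): Centre of the fixed jaw's pad face, same size and height, at (64, 130, 31) mm in the jig's frame. Axes as the jig.
- grip_back (a point): Point on the back face (looks to jig -y) of the pistol grip, 31 mm above the bench, at x -95, y -33 mm from moving_jaw's origin. The grip is a straight handle, 24 mm thick along the bar, 30 mm high, reaching from jig x -18 to -130 mm. Axes as the jig.
- trigger_face (a point): Point on the trigger's front face (looks to jig +y) opposite grip_back, at x -95, y +32 mm from moving_jaw's origin at rest; from one to the other about 64 mm at rest, 36 mm squeezed. The trigger is a lever 24 mm high, 12 mm thick, reaching 120 mm from the bar's axis, hinged beside the bar about 77 mm from this point; centred 31 mm above the bench.
- trigger (a joint): Trigger angle (rad): 0 at rest, 0.36 squeezed to the grip; a spring opens it (2 to 5 N at trigger_face). A full squeeze walks the carriage 8 to 12 mm forward (4 to 8 mm under load), and it stays there (to one notch) when let go. The trigger stops early when the jaw meets something it cannot move. Driving the end panel home takes 12 to 18 N at trigger_face.
- tab_face (a point): Middle of the front face of the release tab (looks to jig +y), a paddle 30 mm wide along x and 24 mm high, on the handle side in front of the trigger's root, 31 mm above the bench: at x -44, y +43 mm from moving_jaw's origin. Rides with the carriage; free space in front of it.
- release_tab (a joint): Release tab angle (rad): near 0 at rest (up to 0.10 as its pawl rides a notch), 0.20 pressed. Pushing it 13 mm towards jig -y (2 to 5 N) frees the ratchet; pushing on the same way slides the whole carriage back (about 5 N). It springs back and locks when let go.
- grow_box: Loose open-topped wooden growing box, 60 mm wide, 52 mm high, about 0.3 kg, walls 9 mm thick and 48 mm high on two 4 mm runners, floor at 12 mm. Origin under its middle; x along its length, fixed end at x -65 mm; the loose end panel at +x. 130 mm long when closed.
- end_panel (a joint): How far the box's loose end panel (11 x 60 x 48 mm, on four dowels along the box's x) stands out from home (m): 0 is fully home, its outer face then at box x +65 mm; starts 9 to 14 mm out. Stiff: about 20 N to move.
- panel_face (a point): Centre of the outer face of the loose end panel.
- potted_tree: Bystander: small tree in a glazed pot, 97 mm across, 190 mm tall. Origin under the pot.
- cup: Bystander: plain paper cup, 76 mm across the rim, 88 mm tall. Origin under it.
- wire_spool: Bystander: spool of copper wire, 68 mm across, 36 mm tall, standing on its flange. Origin under it.
- branch_cutter: Bystander: steel branch cutter, 165 mm long, 14 mm high, lying flat. Origin under its pivot, x along it.

How it is judged:
By the outcome, as a careful person would: the job done as asked, in the order asked, and still so for the second after the job is handed in, with the robot touching nothing.
It also fails if it takes over 72 s, if anything falls off the work surface, if the arm or the gripper's body presses on something with over 40 N, if the wrist force passes 120 N, or if a joint passes its speed limit or range.

## Working session

There is one attempt and no reset: what is moved stays moved. The work goes in short steps, Python scripts to look and compute and a tool call to move; the robot and the scene stay as the last step left them, time stands still between calls to the robot, and variables do not carry over. Pictures are saved under pics/ and viewed, and the job is handed in when it is done.

Besides the shell and the picture viewer there is one more tool, called by a JSON object that holds its "op" and its "data", one argument or row to a line. servo_tool: Moves the arm, as the interface text tells. Its arguments: {"type":"object","properties":{"increments":{"type":"array","items":{"type":"array"}}},"required":["increments"]}

```bash
ls; mkdir -p pics; python3 - <<'E'
from rig import bot
import cv2
s=bot.read_state();print(s)
print(bot.hold_point_z)
for c in("top","side"):
    im,d=bot.capture(c);cv2.imwrite(f"pics/{c}0.png",im);i=bot.camera_info(c);print(c,i)
E
```

```text
pics
{'time_s': 0.0, 'joint_positions': array([-7.41679177e+01,  3.02783854e+01,  8.21577266e+01, -1.20476057e-03,
        6.76876484e+01, -1.02266510e+01]), 'qvel': array([ 0.07032798,  0.05748945,  0.02036607,  0.03448944, -0.02126643,
        0.11204763]), 'tau': array([-7.70662245e-04, -4.40053654e+01, -1.76591706e+01,  6.31835335e-02,
        5.81997342e-02, -1.62989122e-04]), 'position': array([ 0.27438029, -0.56072973,  0.22157041]), 'tcp_rot': array([[ 8.98340799e-01,  4.39298804e-01, -6.08010465e-04],
       [ 4.39299073e-01, -8.98338482e-01,  2.07277770e-03],
       [ 3.64369566e-04, -2.12915921e-03, -9.99997667e-01]]), 'force': array([-0.35623625,  0.4808834 ,  0.91896519]), 'moment': array([0.00904867, 0.01692189, 0.00181369]), 'opening': 0.9994261963285427}
-0.0187
top {'K': array([[380.75568092,   0.        , 249.47705897],
       [  0.        , 380.75568092, 196.91794269],
       [  0.        ,   0.        ,   1.        ]]), 'R': array([[ 0.02479892, -0.9995996 ,  0.01362531],
       [-0.98847629, -0.02655433, -0.14902851],
       [ 0.14933065, -0.00977255, -0.98873902]]), 't': array([-0.0045403 ,  0.57071338,  0.89823328])}
side {'K': array([[432.12245741,   0.        , 255.29988249],
       [  0.        , 432.12245741, 199.13295768],
       [  0.        ,   0.        ,   1.        ]]), 'R': array([[-0.98049109, -0.19523185, -0.02284165],
       [-0.09166093,  0.55691914, -0.8254934 ],
       [ 0.17388356, -0.80729524, -0.56394939]]), 't': array([0.57540173, 0.09699129, 0.96574311])}
```

View pics/top0.png

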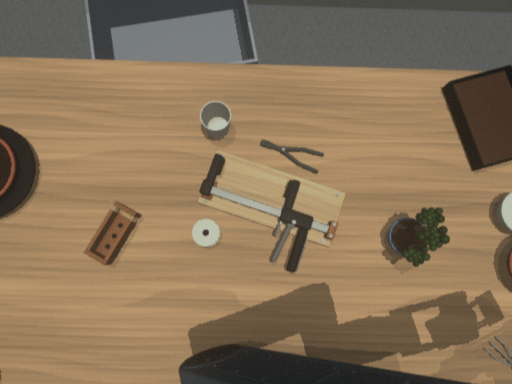

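View pics/side0.png

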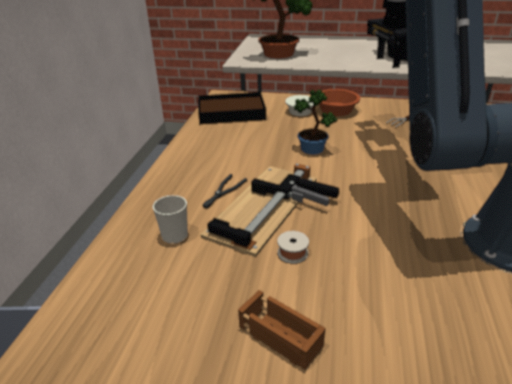

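```bash
cat > h.py <<'E'
from rig import bot
import numpy as np, cv2
def cloud(cam,d):
    i=bot.camera_info(cam);K=i["K"];v,u=np.mgrid[:384,:512]
    P=np.stack([(u-K[0,2])/K[0,0]*d,(v-K[1,2])/K[1,1]*d,d],-1)
    return (P-i["t"])@i["R"]
def proj(cam,X):
    i=bot.camera_info(cam);c=np.atleast_2d(X)@i["R"].T+i["t"];p=c@i["K"].T
    return p[:,:2]/p[:,2:]
E
python3 - <<'E'
from h import *
for c in("top","side"):
    im,d=bot.capture(c);P=cloud(c,d);np.savez(f"{c}.npz",im=im,P=P,d=d)
    for n in["jig","moving_jaw","grow_box","panel_face","end_panel","tab_face","trigger_face","grip_back","wire_spool","cup","potted_tree","branch_cutter"]:
        r=bot.trace(c,n)
        for q in r[:2]:
            m=q["region"]; pts=P[m&(d>0)]
            np.save(f"{c}_{n}.npy",m) if q is r[0] else 0
            print(c,n,round(q["p"],2),np.array(q["bbox"]).round(),m.sum(),pts.mean(0).round(3),np.percentile(pts,[2,98],axis=0).round(3).tolist())
    b=P[(d>0)&(abs(P[...,2])<.006)]; print(c,"bench z",np.median(b[:,2]))
print(bot.read_state()["time_s"])
E
```

```text
top jig 0.72 [201. 152. 344. 275.] 8531 [ 0.565 -0.049  0.022] [[0.425, -0.212, 0.008], [0.671, 0.12, 0.049]]
top moving_jaw 0.77 [272. 179. 311. 270.] 1513 [ 0.496 -0.096  0.043] [[0.401, -0.136, 0.002], [0.608, -0.055, 0.05]]
top grow_box 0.56 [ 85. 201. 142. 266.] 1815 [0.471 0.346 0.03 ] [[0.404, 0.291, 0.0], [0.541, 0.392, 0.054]]
top grow_box 0.2 [268. 221. 296. 262.] 234 [ 0.463 -0.07   0.04 ] [[0.418, -0.097, 0.0], [0.507, -0.048, 0.046]]
top panel_face 0.66 [270. 179. 311. 272.] 1659 [ 0.498 -0.095  0.041] [[0.403, -0.136, -0.0], [0.61, -0.053, 0.05]]
top panel_face 0.5 [111. 203. 141. 220.] 185 [0.532 0.315 0.042] [[0.512, 0.287, -0.0], [0.549, 0.351, 0.055]]
top end_panel 0.61 [115. 204. 141. 222.] 159 [0.531 0.309 0.043] [[0.511, 0.286, 0.003], [0.549, 0.339, 0.055]]
top end_panel 0.2 [199. 154. 345. 274.] 8329 [ 0.566 -0.049  0.022] [[0.425, -0.209, 0.009], [0.67, 0.118, 0.049]]
top tab_face 0.54 [196.  97. 231. 140.] 897 [0.771 0.101 0.045] [[0.728, 0.066, 0.002], [0.798, 0.133, 0.089]]
top trigger_face 0.79 [270. 222. 296. 263.] 203 [ 0.464 -0.07   0.041] [[0.421, -0.0
[... 2077 characters left out ...]
9 [ 0.496 -0.084  0.036] [[0.398, -0.132, 0.011], [0.609, -0.046, 0.048]]
side wire_spool 0.58 [275. 231. 307. 264.] 808 [0.479 0.13  0.025] [[0.45, 0.092, 0.001], [0.508, 0.151, 0.037]]
side cup 0.75 [152. 197. 192. 243.] 1354 [0.757 0.109 0.054] [[0.725, 0.066, 0.001], [0.794, 0.137, 0.087]]
side potted_tree 0.69 [294.  91. 336. 157.] 1326 [ 0.479 -0.373  0.086] [[0.424, -0.613, 0.002], [0.534, -0.332, 0.181]]
side branch_cutter 0.86 [203. 172. 249. 209.] 344 [ 0.692 -0.088  0.008] [[0.647, -0.167, -0.001], [0.722, -0.013, 0.014]]
side branch_cutter 0.44 [252. 175. 338. 208.] 1449 [ 0.494 -0.084  0.037] [[0.398, -0.127, 0.02], [0.606, -0.047, 0.048]]
side bench z -0.0009272228510992688
1.4
```

```bash
cat > fit.py <<'E'
from h import *
from scipy.optimize import minimize
def hm(x,y,car):  # jig model height (mm) top surfaces; nan = ignore
    z=np.zeros_like(x)
    z[(x>-40)&(x<106)&(y>-190)&(y<162)]=12
    z[(abs(x)<10)&(y>-188)&(y<162)]=41
    z[(x>-18)&(x<90)&(y>130)&(y<162)]=48
    yc=-125+car
    z[(x>-20)&(x<16)&(abs(y-yc)<40)]=48
    z[(x>=-130)&(x<=-20)&(y>yc-33)&(y<yc-9)]=46
    return z
if __name__=="__main__":
    T=np.load("top.npz");P=T["P"]*1000;d=T["d"]
    m=(d>0)&(P[...,0]>330)&(P[...,0]<720)&(P[...,1]>-260)&(P[...,1]<160)&(P[...,2]<70)
    cut=np.load("top_branch_cutter.npy");sp=np.load("top_wire_spool.npy")
    k=np.ones((7,7),np.uint8)
    m&=~(cv2.dilate((cut|sp).astype(np.uint8),k)>0)
    Q=P[m]
    def loc(p,Q):
        a=p[2];c,s=np.cos(a),np.sin(a);e=Q[:,:2]-p[:2]
        return e@[c,s],e@[-s,c]
    def cost(p):
        x,y=loc(p,Q);r=hm(x,y,p[3])-Q[:,2]
        w=~((x<-20)&(y>p[3]-125-9)&(y<p[3]-125+75)) # trigger region ignored
        w&=~((x>16)&(x<100)&(y>p[3]-125)&(y<p[3]-50))
        return np.mean(np.minimum(abs(r),10)*w)
    best=None
    for a in np.radians([-30,-25,-20]):
        for dx in(-15,0,15):
            r=minimize(cost,[585+dx,-50,a,15],method="Nelder-Mead",options=dict(initial_simplex=np.array([585+dx,-50,a,15])+np.vstack([np.zeros(4),np.diag([20,20,.1,15])]),maxiter=2000,xatol=1e-3,fatol=1e-5))
            if best is None or r.fun<best.fun:best=r
            print(np.r_[r.x[:2],np.degrees(r.x[2]),r.x[3]].round(2),round(r.fun,3))
    p=best.x;np.save("jig.npy",p)
    x,y=loc(p,Q);
    # orthographic height picture in jig frame
    H=np.zeros((400,300),np.uint8)
    ii=(200-y).astype(int);jj=(x+150).astype(int);ok=(ii>=0)&(ii<400)&(jj>=0)&(jj<300)
    H[ii[ok],jj[ok]]=np.clip(Q[ok,2]*5,0,255);H=cv2.morphologyEx(H,cv2.MORPH_CLOSE,np.ones((5,5)))
    cv2.imwrite("pics/hm.png",cv2.resize(H,None,fx=1.5,fy=1.5))
E
python3 fit.py
```

```text
[551.2  -23.26 -17.03  30.07] 1.522
[550.85 -23.21 -17.18  30.12] 1.522
[550.98 -23.64 -17.25  30.19] 1.526
[551.02 -22.7  -17.17  29.54] 1.525
[550.78 -22.76 -17.26  29.12] 1.524
[550.65 -23.15 -17.27  29.62] 1.522
[550.87 -23.17 -17.17  29.57] 1.523
[551.2  -23.27 -17.03  29.74] 1.523
[550.78 -23.16 -17.2   30.93] 1.527
```

View pics/hm.png

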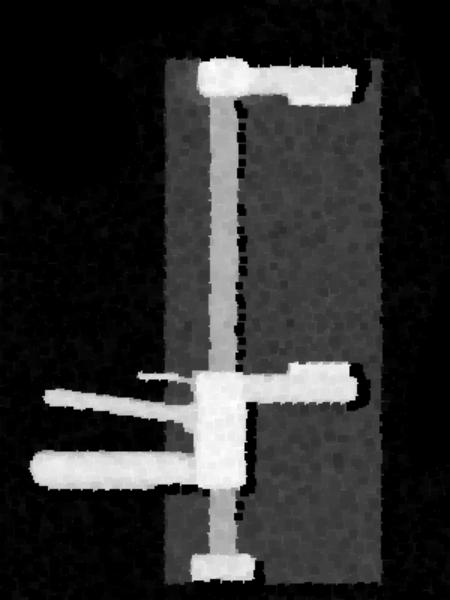

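```bash
cat > fitbox.py <<'E'
from h import *
from scipy.optimize import minimize
def loc(p,Q):
    a=p[2];c,s=np.cos(a),np.sin(a);e=Q[:,:2]-p[:2]
    return e@[c,s],e@[-s,c]
def hb(x,y,o):
    z=np.zeros_like(x);w=abs(y)<30
    z[w&(x>-65)&(x<54)]=52
    z[(abs(y)<21)&(x>-56)&(x<54)]=12
    z[w&(x>54+o)&(x<65+o)]=52
    return z
if __name__=="__main__":
  for cam in("top","side"):
    T=np.load(cam+".npz");P=T["P"]*1000;d=T["d"]
    m=(d>0)&(P[...,0]>360)&(P[...,0]<600)&(P[...,1]>240)&(P[...,1]<450)&(P[...,2]<70)
    Q=P[m]
    def cost(p):
        x,y=loc(p,Q);r=hb(x,y,p[3])-Q[:,2]
        return np.mean(np.minimum(abs(r),15))+ (1 if not 5<p[3]<18 else 0)
    best=None
    for a in np.radians([-35,-29,-23]):
        for o in(8,11,14):
            x0=np.array([468,348,a,o])
            r=minimize(cost,x0,method="Nelder-Mead",options=dict(initial_simplex=x0+np.vstack([np.zeros(4),np.diag([10,10,.1,3])]),maxiter=2000,xatol=1e-3,fatol=1e-5))
            if best is None or r.fun<best.fun:best=r
    r=best;print(cam,np.r_[r.x[:2],np.degrees(r.x[2]),r.x[3]].round(2),round(r.fun,3))
    x,y=loc(r.x,Q);mm=Q[:,2]>46
    print(np.percentile(x[mm],[1,99]),np.percentile(y[mm],[1,99]),np.median(Q[mm,2]))
    H=np.zeros((200,300),np.uint8)
    ii=(100-y).astype(int);jj=(x+150).astype(int);ok=(ii>=0)&(ii<200)&(jj>=0)&(jj<300)
    H[ii[ok],jj[ok]]=np.clip(Q[ok,2]*4.5,0,255);H=cv2.morphologyEx(H,cv2.MORPH_CLOSE,np.ones((3,3)))
    cv2.imwrite(f"pics/hb_{cam}.png",cv2.resize(H,None,fx=2,fy=2))
E
python3 fitbox.py
# jig refit
sed -i 's/yc=-125+car/yc=-125+car+7/; s/y>yc-33)&(y<yc-9/y>yc-40)\&(y<yc-16/' fit.py; python3 fit.py
```

```text
top [469.81 347.38 -28.14  13.07] 2.487
[-64.41501833  77.70039483] [-30.81363742  29.68694541] 51.76757923954692
side [467.89 348.1  -28.89  11.34] 3.72
[-66.4581496   75.90596863] [-29.57066835  31.69963307] 50.807961518766206
[550.87 -23.07 -17.19  29.41] 1.503
[550.85 -23.21 -17.17  29.9 ] 1.502
[550.76 -23.1  -17.21  29.69] 1.502
[550.69 -23.01 -17.28  29.19] 1.501
[551.14 -23.16 -17.27  29.41] 1.503
[550.67 -23.07 -17.25  29.52] 1.502
[551.21 -23.26 -17.03  28.62] 1.506
[550.77 -23.11 -17.22  29.06] 1.503
[550.87 -23.21 -17.16  25.64] 1.519
```

View pics/hb_top.png

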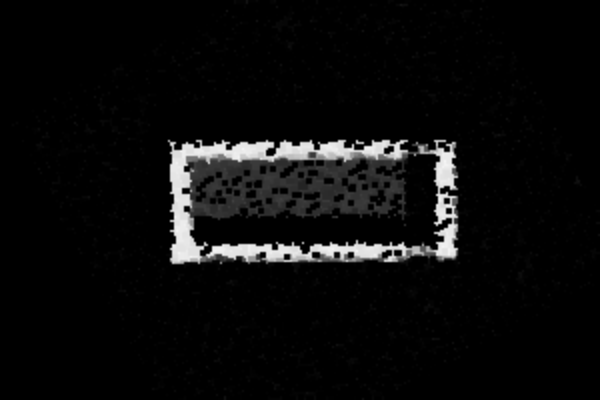

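View pics/hb_side.png

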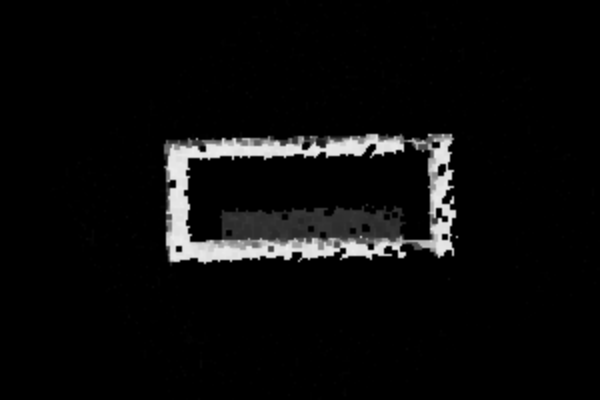

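```bash
cat > plan.py <<'E'
from h import *
import sys
def plan(x,y,z,yaw,claw=0,vmax=60,from_=None,wmax=10.5):
    s=bot.read_state(); p=s["position"]*1000;R=s["tcp_rot"];y0=np.degrees(np.arctan2(R[1,0],R[0,0]))
    if from_ is not None:p,y0=np.array(from_[:3],float),from_[3]
    dy=(yaw-y0+180)%360-180
    D=np.array([x,y,z])-p
    n=int(np.ceil(max(np.linalg.norm(D)/vmax,abs(dy)/wmax,1)))
    rows=[];acc=p.copy();a=y0
    for k in range(n):
        t=p+D*(k+1)/n;e=t-acc;c,si=np.cos(np.radians(a)),np.sin(np.radians(a))
        sh=np.round([e[0]*c+e[1]*si, e[0]*si-e[1]*c, -e[2]],0 if n>1 else 1)
        acc=acc+np.array([sh[0]*c+sh[1]*si, sh[0]*si-sh[1]*c,-sh[2]])
        tu=np.round(-(dy*(k+1)/n-(a-y0)),1);a-=tu
        rows.append([claw,sh.tolist(),float(tu)])
    print("from",p.round(1),"yaw",round(y0,1),"n",n)
    for k in range(0,n,5):print(rows[k:k+5])
    return [*acc,a]
J=np.array([550.8,-23.1]);JA=-17.2
def jw(x,y):
    c,s=np.cos(np.radians(JA)),np.sin(np.radians(JA))
    return J+[c*x-s*y,s*x+c*y]
E
python3 - <<'E'
from plan import *
a=plan(440,0,220,26,0)
a=plan(469,347.7,140,151.8,0,from_=a)
print(a)
E
```

```text
from [ 274.6 -561.5  222.6] yaw 26.1 n 10
[[0, [40.0, -43.0, 0.0], 0.0], [0, [39.0, -43.0, 1.0], 0.0], [0, [40.0, -44.0, -0.0], 0.0], [0, [39.0, -43.0, 0.0], 0.0], [0, [40.0, -43.0, 0.0], 0.0]]
[[0, [39.0, -43.0, 1.0], 0.0], [0, [40.0, -43.0, -0.0], 0.0], [0, [39.0, -43.0, 0.0], 0.0], [0, [40.0, -44.0, 0.0], 0.1], [0, [39.0, -43.0, 1.0], -0.0]]
from [4.398e+02 1.000e-01 2.196e+02] yaw 26.0 n 12
[[0, [15.0, -25.0, 7.0], -10.5], [0, [19.0, -22.0, 6.0], -10.5], [0, [23.0, -18.0, 7.0], -10.5], [0, [26.0, -13.0, 7.0], -10.4], [0, [27.0, -9.0, 6.0], -10.5]]
[[0, [29.0, -4.0, 7.0], -10.5], [0, [29.0, 2.0, 6.0], -10.5], [0, [28.0, 8.0, 7.0], -10.5], [0, [27.0, 12.0, 7.0], -10.5], [0, [24.0, 16.0, 6.0], -10.5]]
[[0, [20.0, 21.0, 7.0], -10.5], [0, [16.0, 24.0, 7.0], -10.4]]
[np.float64(468.8701590180333), np.float64(347.506041388566), np.float64(139.57301490182488), np.float64(151.75628295657717)]
```

{"op": "servo_tool", "data": {
  "increments": [
    [0, [40, -43, 0], 0],
    [0, [39, -43, 1], 0],
    [0, [40, -44, 0], 0],
    [0, [39, -43, 0], 0],
    [0, [40, -43, 0], 0]
  ]
}}

```text
time_s: 2.02
position: [0.358, -0.2789, 0.2218]
tcp_rot: [[0.899, 0.439, 0.001], [0.439, -0.899, -0.001], [0.0, 0.001, -1.0]]
force: [0.0, -0.4, -0.0]
opening: 1.001
```

{"op": "servo_tool", "data": {
  "increments": [
    [0, [39, -43, 1], 0],
    [0, [40, -43, 0], 0],
    [0, [39, -43, 0], 0],
    [0, [40, -44, 0], 0],
    [0, [39, -43, 1], 0]
  ]
}}

```text
time_s: 2.65
position: [0.4404, 0.0019, 0.22]
tcp_rot: [[0.898, 0.439, 0.002], [0.439, -0.898, -0.0], [0.001, 0.001, -1.0]]
force: [1.1, 0.2, 0.4]
opening: 1.004
```

{"op": "servo_tool", "data": {
  "increments": [
    [0, [15, -25, 7], -10.5],
    [0, [19, -22, 6], -10.5],
    [0, [23, -18, 7], -10.5],
    [0, [26, -13, 7], -10.5],
    [0, [27, -9, 6], -10.5]
  ]
}}

```text
time_s: 3.28
position: [0.4518, 0.1456, 0.1865]
tcp_rot: [[0.192, 0.981, 0.001], [0.981, -0.192, 0.0], [0.0, 0.001, -1.0]]
force: [-0.3, -0.5, 0.4]
opening: 0.999
```

{"op": "servo_tool", "data": {
  "increments": [
    [0, [29, -4, 7], -10.5],
    [0, [29, 2, 6], -10.5],
    [0, [28, 8, 7], -10.5],
    [0, [27, 12, 7], -10.5],
    [0, [24, 16, 6], -10.5]
  ]
}}

```text
time_s: 3.9
position: [0.4628, 0.2911, 0.1534]
tcp_rot: [[-0.661, 0.75, 0.0], [0.75, 0.661, 0.0], [-0.0, 0.0, -1.0]]
force: [-0.5, -0.2, -0.5]
opening: 1.001
```

{"op": "servo_tool", "data": {
  "increments": [
    [0, [20, 21, 7], -10.5],
    [0, [16, 24, 7], -10.4],
    [0, [0, 0, 0], 0]
  ]
}}

```text
time_s: 4.28
position: [0.4677, 0.3492, 0.1391]
tcp_rot: [[-0.883, 0.469, 0.0], [0.469, 0.883, 0.0], [-0.0, 0.0, -1.0]]
force: [-0.4, -0.5, -1.0]
opening: 1.003
```

```bash
python3 - <<'E'
from plan import *
plan(469,347.7,24,151.8,0)
E
```

```text
from [467.7 349.2 139.1] yaw 152.1 n 2
[[0, [-1.0, -0.0, 58.0], 0.1], [0, [-1.0, -1.0, 57.0], 0.2]]
```

{"op": "servo_tool", "data": {
  "increments": [
    [0, [-2, -1, 40], 0],
    [0, [0, 0, 40], 0],
    [0, [0, 0, 35], 0],
    [1, [0, 0, 0], 0],
    [1, [0, 0, 0], 0]
  ]
}}

```text
time_s: 4.9
position: [0.4699, 0.3457, 0.0257]
tcp_rot: [[-0.882, 0.471, 0.001], [0.471, 0.882, 0.001], [-0.001, 0.001, -1.0]]
force: [1.0, -0.6, -0.2]
opening: 0.855
```

{"op": "servo_tool", "data": {
  "increments": [
    [1, [0, 0, 0], 0],
    [1, [0, 0, 0], 0],
    [1, [0, 0, 0], 0],
    [1, [0, 0, 0], 0]
  ]
}}

```text
time_s: 5.4
position: [0.4702, 0.3463, 0.0263]
tcp_rot: [[-0.883, 0.47, 0.003], [0.47, 0.883, 0.001], [-0.002, 0.003, -1.0]]
force: [-0.1, -1.0, 6.6]
opening: 0.688
```

{"op": "servo_tool", "data": {
  "increments": [
    [1, [0, 0, -20], 0],
    [1, [0, 0, -40], 0],
    [1, [0, 0, -40], 0],
    [1, [0, 0, 0], 0]
  ]
}}

```text
time_s: 5.9
position: [0.4709, 0.3469, 0.1274]
tcp_rot: [[-0.883, 0.47, 0.006], [0.47, 0.883, 0.003], [-0.004, 0.006, -1.0]]
force: [0.4, 0.2, -3.1]
opening: 0.687
```

```bash
python3 - <<'E'
from plan import *
im,d=bot.capture("side");cv2.imwrite("pics/side1.png",im)
im,d=bot.capture("top");cv2.imwrite("pics/top1.png",im)
print(bot.read_state()["force"],bot.read_state()["position"])
t=jw(64,62);print(t)
plan(t[0],t[1],130,72.8,1)
E
```

```text
[ 0.22509766 -0.80758236 -4.01453351] [0.46813421 0.34545946 0.1239396 ]
[630.27171428  17.20194325]
from [468.1 345.5 123.9] yaw 152.0 n 8
[[1, [-37.0, -27.0, -1.0], 9.9], [1, [-41.0, -20.0, -1.0], 9.9], [1, [-44.0, -12.0, -0.0], 9.9], [1, [-46.0, -5.0, -1.0], 9.9], [1, [-45.0, 3.0, -1.0], 9.9]]
[[1, [-45.0, 11.0, -1.0], 9.9], [1, [-42.0, 19.0, -0.0], 9.9], [1, [-38.0, 25.0, -1.0], 9.9]]
```

View pics/side1.png

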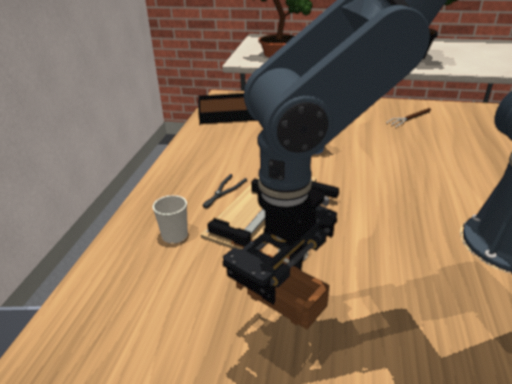

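View pics/top1.png

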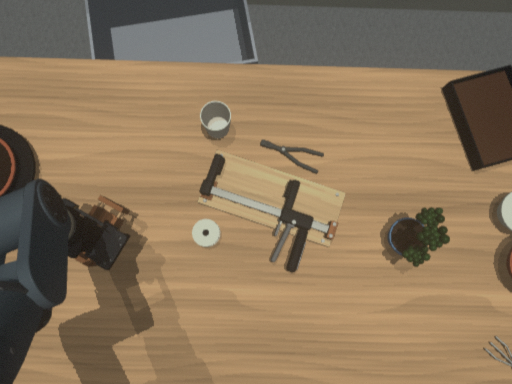

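{"op": "servo_tool", "data": {
  "increments": [
    [1, [-37, -27, -1], 9.9],
    [1, [-41, -20, -1], 9.9],
    [1, [-44, -12, 0], 9.9],
    [1, [-46, -5, -1], 9.9],
    [1, [-45, 3, -1], 9.9]
  ]
}}

```text
time_s: 6.62
position: [0.5685, 0.1394, 0.1259]
tcp_rot: [[-0.21, 0.978, -0.005], [0.978, 0.21, -0.0], [0.001, -0.005, -1.0]]
force: [0.4, -0.1, -3.9]
opening: 0.69
```

{"op": "servo_tool", "data": {
  "increments": [
    [1, [-45, 11, -1], 9.9],
    [1, [-42, 19, 0], 9.9],
    [1, [-38, 25, -1], 9.9],
    [1, [0, 0, 0], 0],
    [1, [0, 0, 0], 0]
  ]
}}

```text
time_s: 7.25
position: [0.629, 0.0176, 0.1281]
tcp_rot: [[0.297, 0.955, -0.006], [0.955, -0.296, 0.001], [-0.0, -0.006, -1.0]]
force: [0.0, -0.6, -3.5]
opening: 0.687
```

```bash
python3 - <<'E'
from plan import *
im,d=bot.capture("side");cv2.imwrite("pics/side2.png",im)
im,d=bot.capture("top");cv2.imwrite("pics/top2.png",im)
t=jw(64,62)
plan(t[0],t[1],60,72.8,1)
E
```

```text
from [629.3  18.6 129. ] yaw 72.8 n 2
[[1, [-1.0, 1.0, 34.0], 0.0], [1, [-0.0, 0.0, 35.0], 0.0]]
```

View pics/side2.png

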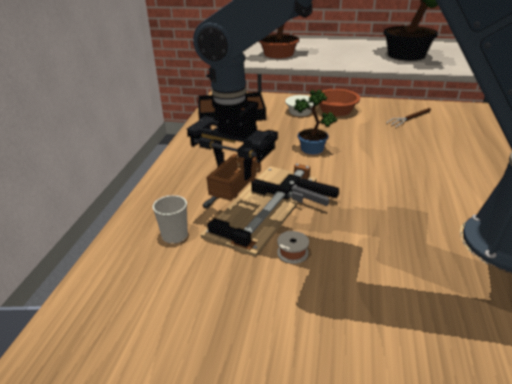

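View pics/top2.png

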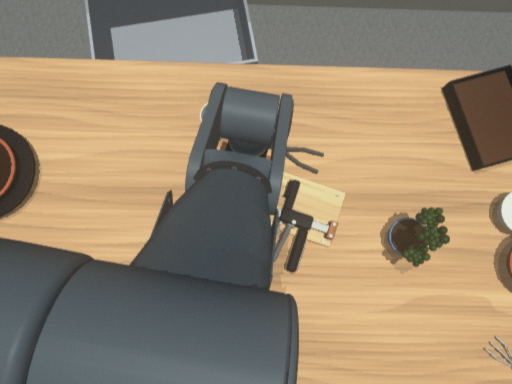

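```bash
python3 - <<'E'
from plan import *
im,d=bot.capture("side");P=cloud("side",d)*1000
r=bot.trace("side","grow_box")
for q in r[:2]:
    Q=P[q["region"]&(d>0)];print(q["p"],q["bbox"],len(Q))
    e=Q[:,:2]-J;a=np.radians(JA);c,s=np.cos(a),np.sin(a);x=e@[c,s];y=e@[-s,c]
    for z0 in(105,115,125,135,145,155):
        m=abs(Q[:,2]-z0)<5
        if m.sum()>10:print(z0,m.sum(),np.percentile(x[m],[2,50,98]).round(1),np.percentile(y[m],[2,50,98]).round(1))
    # right-front side (handle side face x~34): fit yaw
E
```

```text
0.81 [206.7, 155.3, 260.8, 200.0] 1497
105 84 [31.6 34.1 86.9] [ -1.3 112.7 134.4]
115 273 [31.2 50.1 88.4] [ -2.1  71.9 134.3]
125 268 [31.3 57.9 91. ] [ -2.7  84.6 134.3]
135 255 [31.6 60.  89.2] [1.000e-01 9.490e+01 1.346e+02]
145 258 [30.9 65.  88.6] [ 16.9 104.8 134.6]
155 310 [31.6 71.  91.5] [ 18.4 101.8 133.9]
```

```bash
python3 - <<'E'
from plan import *
a=np.radians(JA);c,s=np.cos(a),np.sin(a)
def L(Q):e=Q[:,:2]-J;return e@[c,s],e@[-s,c]
for cam in("side","top"):
    T=np.load(cam+".npz");Q=T["P"][T["d"]>0]*1000;x,y=L(Q);z=Q[:,2]
    m=(z>46)&(z<52)&(x>50)&(x<80)&(y>100)&(y<180);print(cam,"fixed jaw top y",np.percentile(y[m],[3,97]))
    m=(z>46)&(z<52)&(x>-50)&(x<120)&(y>136)&(y<155);print("fixed jaw x",np.percentile(x[m],[2,98]))
    m=(z>44)&(z<52)&(x>50)&(x<80)&(y>-80)&(y<0);print("moving jaw y",np.percentile(y[m],[3,97]))
    m=(z>39)&(z<44)&(abs(x)<20)&(y>-20)&(y<90);print("bar x",np.percentile(x[m],[3,97]))
    m=(z>9)&(z<15)&(x>70)&(x<130)&(y>0)&(y<90);print("board x",np.percentile(x[m],[98]))
im,d=bot.capture("side");P=cloud("side",d)*1000
q=bot.trace("side","grow_box")[0];Q=P[cv2.erode(q["region"].astype(np.uint8),np.ones((3,3)))>0];x,y=L(Q)
m=(Q[:,2]>108)&(Q[:,2]<148)&(y>126);print("end face",m.sum(),np.median(y[m]),np.polyfit(x[m],y[m],1))
m=(Q[:,2]>108)&(Q[:,2]<148)&(y<122)&(x<40);print("side face",m.sum(),np.median(x[m]),np.polyfit(y[m],x[m],1))
m=(Q[:,2]>150);print("top z",np.percentile(Q[m,2],[50,95]))
E
```

```text
side fixed jaw top y [133.73574348 143.45828618]
fixed jaw x [-20.20560628  74.44349105]
moving jaw y [-63.09385922 -39.29368992]Traceback (most recent call last):
  File "<stdin>", line 9, in <module>
    return _quantile_unchecked(
        a, q, axis, out, overwrite_input, method, keepdims, weights)
    return _ureduce(a,
                    func=_quantile_ureduce_func,
    ...<5 lines>...
                    overwrite_input=overwrite_input,
                    method=method)
    r = func(a, **kwargs)
    result = _quantile(arr,
                       quantiles=q,
    ...<2 lines>...
                       out=out,
                       weights=wgt)
    slices_having_nans = np.isnan(arr[-1, ...])
                                  ~~~^^^^^^^^^
IndexError: index -1 is out of bounds for axis 0 with size 0
```

```bash
python3 - <<'E'
from plan import *
a=np.radians(JA);c,s=np.cos(a),np.sin(a)
def L(Q):e=Q[:,:2]-J;return e@[c,s],e@[-s,c]
T=np.load("side.npz");Q=T["P"][T["d"]>0]*1000;x,y=L(Q);z=Q[:,2]
m=(z>25)&(z<43)&(x>-30)&(x<80)&(y>155)&(y<175);print("outer end face of fixed jaw (162)",np.median(y[m]),np.polyfit(x[m],y[m],1))
m=(z>36)&(z<44)&(abs(x)<20)&(y>-20)&(y<90);print("bar x",np.percentile(x[m],[3,97]))
m=(z>6)&(z<16)&(x>70)&(x<130)&(y>0)&(y<90);print("board x",np.percentile(x[m],[98]))
im,d=bot.capture("side");P=cloud("side",d)*1000
q=bot.trace("side","grow_box")[0];Q=P[cv2.erode(q["region"].astype(np.uint8),np.ones((3,3)))>0];x,y=L(Q)
m=(Q[:,2]>108)&(Q[:,2]<148)&(y>126);print("end face",m.sum(),np.median(y[m]),np.polyfit(x[m],y[m],1))
m=(Q[:,2]>108)&(Q[:,2]<148)&(y<122)&(x<40);print("side face",m.sum(),np.median(x[m]),np.polyfit(y[m],x[m],1))
m=(Q[:,2]>150);print("top z",np.percentile(Q[m,2],[50,95]))
t=jw(64,56)
plan(t[0],t[1],62,72.8,1)
E
```

```text
outer end face of fixed jaw (162) 158.17626528160733 [-5.87371686e-02  1.60492344e+02]
bar x [-11.86692645   0.18865794]
board x [101.43317692]
end face 329 132.78549504389449 [2.61382400e-02 1.31117639e+02]
side face 250 33.230935885109545 [-1.39985473e-02  3.44256529e+01]
top z [153.89209562 155.65273818]
from [630.6  18.4 130.4] yaw 72.9 n 2
[[1, [-4.0, 0.0, 34.0], 0.0], [1, [-3.0, 0.0, 34.0], 0.1]]
```

{"op": "servo_tool", "data": {
  "increments": [
    [1, [-4, 0, 34], 0],
    [1, [-3, 0, 34], 0],
    [1, [0, 0, 10], 0],
    [1, [0, 0, 8], 0],
    [1, [0, 0, 0], 0]
  ]
}}

```text
time_s: 8.18
position: [0.6296, 0.0108, 0.045]
tcp_rot: [[0.296, 0.955, 0.001], [0.955, -0.296, -0.0], [0.0, 0.001, -1.0]]
force: [0.1, 0.3, -4.5]
opening: 0.688
```

```bash
python3 - <<'E'
from plan import *
im,d=bot.capture("side");cv2.imwrite("pics/side3.png",cv2.resize(im[130:280,160:360],None,fx=4,fy=4,interpolation=cv2.INTER_CUBIC))
s=bot.read_state();print(s["position"],s["force"])
t=jw(64,55.5)
plan(t[0],t[1],38,72.8,1)
E
```

```text
[0.62984193 0.01074729 0.04544536] [ 0.13447518  0.35164716 -3.12112856]
from [629.8  10.7  45.4] yaw 72.8 n 1
[[1, [-0.2, -1.5, 7.4], -0.0]]
```

View pics/side3.png

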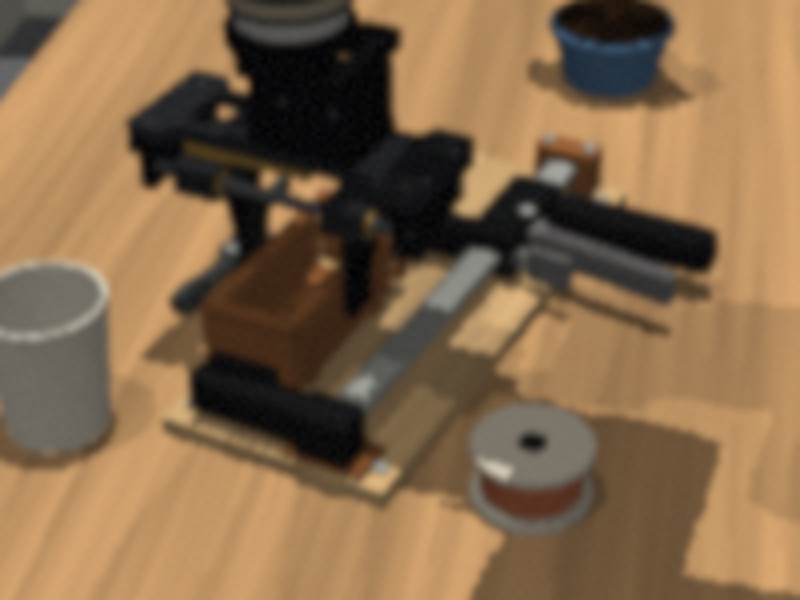

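{"op": "servo_tool", "data": {
  "increments": [
    [1, [0, 0, 5], 0],
    [1, [0, 0, 2], 0],
    [1, [0, 0, 0], 0]
  ]
}}

```text
time_s: 8.6
position: [0.6294, 0.0107, 0.0384]
tcp_rot: [[0.296, 0.955, 0.001], [0.955, -0.296, -0.0], [0.0, 0.001, -1.0]]
force: [-1.8, 0.2, 1.7]
opening: 0.684
```

{"op": "servo_tool", "data": {
  "increments": [
    [1, [0, 0, 1], 0],
    [0.2, [0, 0, 0], 0],
    [0.2, [0, 0, 0], 0],
    [0.2, [0, 0, 0], 0]
  ]
}}

```text
time_s: 9.1
position: [0.6292, 0.0106, 0.0365]
tcp_rot: [[0.297, 0.955, 0.0], [0.955, -0.297, -0.0], [0.0, 0.0, -1.0]]
force: [0.5, -0.6, -0.5]
opening: 0.795
```

{"op": "servo_tool", "data": {
  "increments": [
    [0.2, [0, 0, -20], 0],
    [0.2, [0, 0, -50], 0],
    [0.2, [0, 0, -50], 0]
  ]
}}

```text
time_s: 9.48
position: [0.6291, 0.0106, 0.1587]
tcp_rot: [[0.297, 0.955, 0.0], [0.955, -0.297, 0.0], [0.0, 0.0, -1.0]]
force: [0.6, -0.5, 0.6]
opening: 0.803
```

```bash
python3 - <<'E'
from plan import *
t=jw(-95,-93)
print(t)
plan(t[0],t[1],130,-17.2,0)
plan(t[0],t[1],130,162.8,0)
E
```

```text
[432.54770694 -83.84862292]
from [629.1  10.6 158.7] yaw 72.8 n 9
[[0, [-16.0, -18.0, 3.0], 10.0], [0, [-20.0, -14.0, 3.0], 10.0], [0, [-21.0, -11.0, 4.0], 10.0], [0, [-24.0, -7.0, 3.0], 10.0], [0, [-24.0, -3.0, 3.0], 10.0]]
[[0, [-24.0, 1.0, 3.0], 10.0], [0, [-24.0, 5.0, 3.0], 10.0], [0, [-22.0, 10.0, 4.0], 10.0], [0, [-20.0, 13.0, 3.0], 10.0]]
from [629.1  10.6 158.7] yaw 72.8 n 9
[[0, [-16.0, -18.0, 3.0], -10.0], [0, [-14.0, -20.0, 3.0], -10.0], [0, [-9.0, -22.0, 4.0], -10.0], [0, [-5.0, -24.0, 3.0], -10.0], [0, [-2.0, -24.0, 3.0], -10.0]]
[[0, [3.0, -24.0, 3.0], -10.0], [0, [8.0, -23.0, 3.0], -10.0], [0, [11.0, -22.0, 4.0], -10.0], [0, [14.0, -19.0, 3.0], -10.0]]
```

{"op": "servo_tool", "data": {
  "increments": [
    [0, [-16, -18, 3], -10],
    [0, [-14, -20, 3], -10],
    [0, [-9, -22, 4], -10],
    [0, [-5, -24, 3], -10],
    [0, [-2, -24, 3], -10]
  ]
}}

```text
time_s: 10.1
position: [0.5201, -0.0424, 0.1418]
tcp_rot: [[-0.546, 0.838, 0.002], [0.838, 0.546, -0.001], [-0.002, 0.001, -1.0]]
force: [-0.5, -0.3, 0.3]
opening: 0.996
```

{"op": "servo_tool", "data": {
  "increments": [
    [0, [3, -24, 3], -10],
    [0, [8, -23, 3], -10],
    [0, [11, -22, 4], -10],
    [0, [14, -19, 3], -10],
    [0, [0, 0, 0], 0]
  ]
}}

```text
time_s: 10.72
position: [0.432, -0.0838, 0.1284]
tcp_rot: [[-0.954, 0.299, -0.0], [0.299, 0.954, 0.0], [0.0, 0.0, -1.0]]
force: [0.1, 0.7, -0.2]
opening: 1.0
```

```bash
cat > look.py <<'E'
from plan import *
import sys
n=sys.argv[1]
a=np.radians(JA);c,s=np.cos(a),np.sin(a)
def L(Q):e=Q[:,:2]-J;return e@[c,s],e@[-s,c]
for cam in("top","side"):
    im,d=bot.capture(cam);P=cloud(cam,d)*1000
    cr=im[130:290,160:370] if cam=="side" else im[130:290,180:390]
    cv2.imwrite(f"pics/{cam}{n}.png",cv2.resize(cr,None,fx=3.5,fy=3.5,interpolation=cv2.INTER_CUBIC))
    Q=P[d>0];x,y=L(Q);z=Q[:,2];off=np.array([0,0]) if cam=="top" else np.array([-2,2])
    x=x-off[0];y=y-off[1]
    for nm,xl,yl,zl in [("jaw pad",(48,80),(-80,70),(44,50.5)),("box x",(20,110),(20,100),(60,66.5)),("box y",(40,88),(-60,150),(60,66.5)),("grip",(-120,-90),(-170,60),(42,50))]:
        m=(x>xl[0])&(x<xl[1])&(y>yl[0])&(y<yl[1])&(z>zl[0])&(z<zl[1])
        if m.sum()>8:print(cam,nm,m.sum(),"x",np.percentile(x[m],[2,98]).round(1),"y",np.percentile(y[m],[2,98]).round(1))
s_=bot.read_state();print(s_["time_s"],s_["force"].round(1),round(s_["opening"]*87,1))
e=s_["position"][None]*1000;print("tcp jig",[float(v[0].round(1)) for v in L(e)],e[0,2].round(1))
E
python3 look.py 4; python3 - <<'E'
from plan import *
t=jw(-95,-93)
plan(t[0],t[1],13,162.8,0)
E
```

```text
top jaw pad 106 x [48.7 79.1] y [-66.8 -41.8]
top box x 241 x [37.9 97. ] y [22.2 98.2]
top box y 283 x [40.4 86.3] y [-18.1 123.2]
side jaw pad 49 x [49.1 79.6] y [-63.8  -7.4]
side box x 174 x [35.7 95.9] y [21.3 98.9]
side box y 214 x [40.5 87.6] y [-19.2 124.2]
side grip 56 x [-118.9  -91.1] y [-121.5  -63.1]
10.825 [-0.2 -0.7 -1. ] 87.2
tcp jig [-93.4, -92.7] 128.5
from [434.2 -84.  128.5] yaw 162.6 n 2
[[0, [1.0, -0.0, 58.0], -0.1], [0, [1.0, -0.0, 57.0], -0.1]]
```

View pics/top4.png

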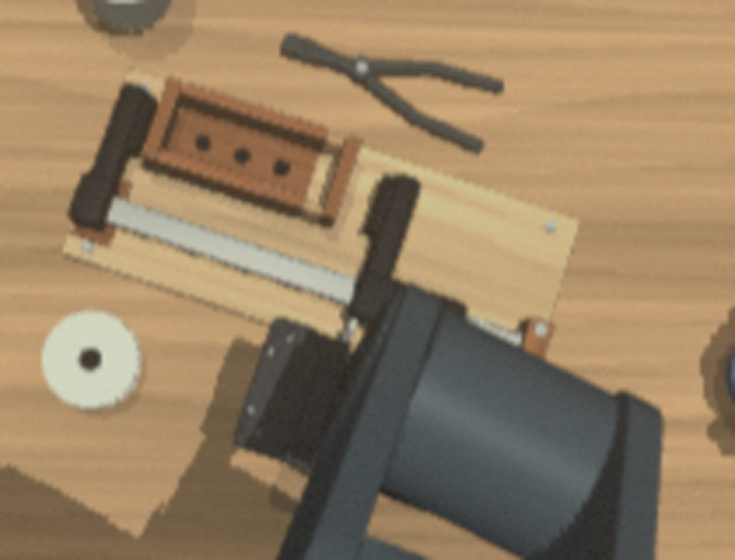

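View pics/side4.png

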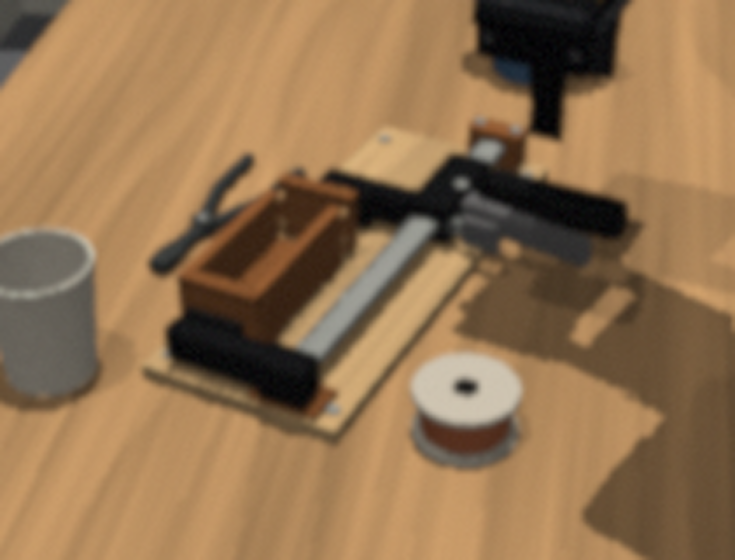

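{"op": "servo_tool", "data": {
  "increments": [
    [0, [1, 0, 40], 0],
    [0, [0, 0, 40], 0],
    [0, [0, 0, 35], 0],
    [0, [0, 0, 0], 0]
  ]
}}

```text
time_s: 11.32
position: [0.432, -0.0827, 0.0109]
tcp_rot: [[-0.955, 0.297, -0.003], [0.297, 0.955, 0.002], [0.003, 0.001, -1.0]]
force: [0.3, 0.6, 0.4]
opening: 1.004
```

```bash
python3 look.py 5
```

```text
top jaw pad 40 x [68.3 79.8] y [-67.3 -42.5]
top box x 117 x [88.6 97.4] y [21.8 97.4]
top box y 29 x [71.7 87.3] y [-18.2  26.8]
side jaw pad 55 x [48.8 79. ] y [-64.3  -6.6]
side box x 174 x [36.1 95.8] y [20.6 98.2]
side box y 212 x [40.5 87.6] y [-18.5 125.1]
side grip 37 x [-119.5  -91.8] y [-143.6  -36.6]
11.425 [-0.8 -0.5  0.2] 87.1
tcp jig [-94.7, -92.3] 13.0
```

View pics/side5.png

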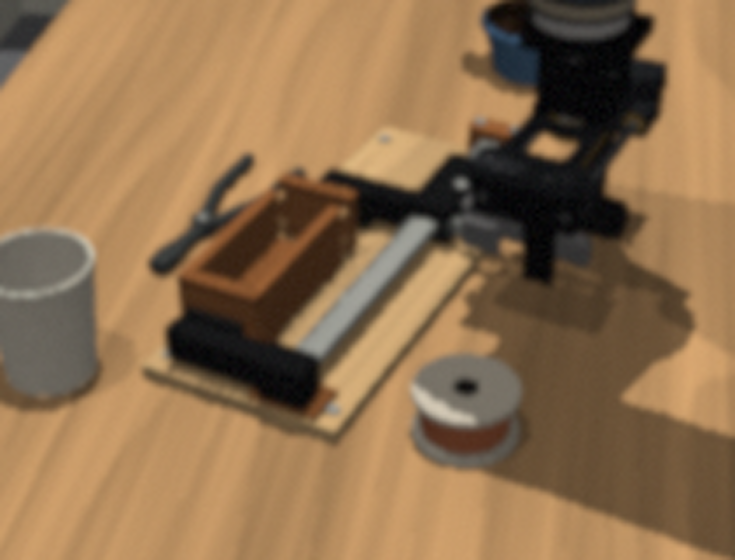

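{"op": "servo_tool", "data": {
  "increments": [
    [1, [0, 0, 0], 0],
    [1, [0, 0, 0], 0],
    [1, [0, 0, 0], 0],
    [1, [0, 0, 0], 0]
  ]
}}

```text
time_s: 11.92
position: [0.4321, -0.0845, 0.0133]
tcp_rot: [[-0.956, 0.295, 0.001], [0.295, 0.956, -0.002], [-0.001, -0.002, -1.0]]
force: [-5.1, -8.2, 5.4]
opening: 0.632
```

{"op": "servo_tool", "data": {
  "increments": [
    [1, [0, -1, 0], 0],
    [1, [0, -1, 0], 0],
    [1, [0, -1, 0], 0],
    [1, [0, -1, 0], 0]
  ]
}}

```text
time_s: 12.42
position: [0.4313, -0.087, 0.0133]
tcp_rot: [[-0.956, 0.295, 0.002], [0.295, 0.956, -0.001], [-0.002, -0.0, -1.0]]
force: [1.7, 4.4, 4.3]
opening: 0.422
```

{"op": "servo_tool", "data": {
  "increments": [
    [1, [0, 0, 0], 0],
    [1, [0, 0, 0], 0]
  ]
}}

```text
time_s: 12.68
position: [0.4313, -0.0871, 0.0133]
tcp_rot: [[-0.956, 0.294, 0.002], [0.294, 0.956, -0.001], [-0.002, -0.0, -1.0]]
force: [1.3, 2.3, 5.9]
opening: 0.424
```

```bash
python3 look.py 6
```

```text
top jaw pad 39 x [69.  79.5] y [-56.2 -32.2]
top box x 117 x [88.6 97.4] y [21.8 98.9]
top box y 26 x [71.1 87.5] y [-18.2  -8.2]
side jaw pad 27 x [56.8 79. ] y [-54.1  -5.6]
side box x 180 x [35.9 96.3] y [22.5 98.3]
side box y 216 x [40.2 87.8] y [-18.9 124.4]
side grip 33 x [-119.6 -103.4] y [-111.   -85.3]
12.775 [0.7 3.6 4.5] 37.0
tcp jig [-95.2, -96.4] 13.3
```

View pics/side6.png

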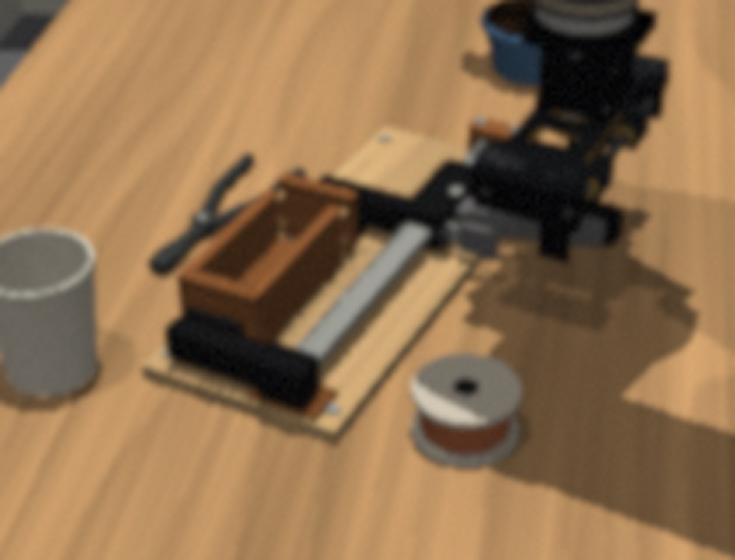

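{"op": "servo_tool", "data": {
  "increments": [
    [0.1, [0, 0, 0], 0],
    [0.1, [0, 0, 0], 0],
    [0.1, [0, 3, 0], 0],
    [0.1, [0, 3, 0], 0],
    [0.1, [0, 3, 0], 0]
  ]
}}

```text
time_s: 13.4
position: [0.4333, -0.0784, 0.0124]
tcp_rot: [[-0.955, 0.296, -0.001], [0.296, 0.955, 0.0], [0.001, -0.0, -1.0]]
force: [-0.4, -0.2, -0.1]
opening: 0.873
```

{"op": "servo_tool", "data": {
  "increments": [
    [0.1, [0, 3, 0], 0],
    [0.1, [0, 0, 0], 0],
    [1, [0, 0, 0], 0],
    [1, [0, 0, 0], 0],
    [1, [0, 0, 0], 0]
  ]
}}

```text
time_s: 14.02
position: [0.434, -0.0766, 0.0125]
tcp_rot: [[-0.956, 0.295, -0.001], [0.295, 0.956, -0.001], [0.0, -0.001, -1.0]]
force: [-5.6, -10.7, -0.2]
opening: 0.643
```

{"op": "servo_tool", "data": {
  "increments": [
    [1, [0, -1, 0], 0],
    [1, [0, -1, 0], 0],
    [1, [0, -1, 0], 0],
    [1, [0, -1, 0], 0],
    [1, [0, 0, 0], 0]
  ]
}}

```text
time_s: 14.65
position: [0.4332, -0.0791, 0.0125]
tcp_rot: [[-0.955, 0.296, -0.0], [0.296, 0.955, 0.0], [0.0, 0.0, -1.0]]
force: [1.5, 3.3, -1.0]
opening: 0.422
```

```bash
python3 look.py 7
```

```text
top jaw pad 67 x [59.  79.3] y [-48.9 -23.8]
top box x 112 x [88.3 97.4] y [22.5 98.2]
top box y 64 x [59.1 87.8] y [-18.6 122.8]
side jaw pad 21 x [49.8 79.3] y [-47.1  -7. ]
side box x 171 x [36.  95.7] y [22.2 97.8]
side box y 207 x [40.3 87.8] y [-18.1 124.5]
side grip 26 x [-119.5 -104.8] y [-100.   -84.2]
14.75 [ 0.9  2.9 -0.1] 36.6
tcp jig [-95.8, -88.3] 12.5
```

{"op": "servo_tool", "data": {
  "increments": [
    [0.1, [0, 0, 0], 0],
    [0.1, [0, 0, 0], 0],
    [0.1, [0, 3, 0], 0],
    [0.1, [0, 3, 0], 0],
    [0.1, [0, 3, 0], 0]
  ]
}}

```text
time_s: 15.38
position: [0.4361, -0.071, 0.0126]
tcp_rot: [[-0.955, 0.296, 0.0], [0.296, 0.955, -0.0], [-0.0, -0.0, -1.0]]
force: [0.4, -0.5, 0.8]
opening: 0.868
```

{"op": "servo_tool", "data": {
  "increments": [
    [0.1, [0, 3, 0], 0],
    [0.1, [0, 0, 0], 0],
    [1, [0, 0, 0], 0],
    [1, [0, 0, 0], 0],
    [1, [0, 0, 0], 0]
  ]
}}

```text
time_s: 16.0
position: [0.4364, -0.0689, 0.0125]
tcp_rot: [[-0.956, 0.295, -0.001], [0.295, 0.956, -0.001], [0.0, -0.001, -1.0]]
force: [-5.3, -10.4, -0.1]
opening: 0.643
```

{"op": "servo_tool", "data": {
  "increments": [
    [1, [0, -1, 0], 0],
    [1, [0, -1, 0], 0],
    [1, [0, -1, 0], 0],
    [1, [0, -1, 0], 0],
    [1, [0, 0, 0], 0]
  ]
}}

```text
time_s: 16.62
position: [0.4356, -0.0715, 0.0125]
tcp_rot: [[-0.955, 0.295, -0.0], [0.295, 0.955, 0.0], [0.0, 0.0, -1.0]]
force: [0.8, 2.1, -0.2]
opening: 0.423
```

```bash
python3 look.py 8
```

```text
top jaw pad 101 x [48.7 78.9] y [-41.1 -15.9]
top box x 114 x [89.2 97.7] y [22.3 98.8]
top box y 115 x [47.1 87.7] y [-14.8 127.5]
side jaw pad 16 x [52.8 78.9] y [-29.6  -3.7]
side box x 170 x [36.9 96.8] y [22.9 98.8]
side box y 212 x [40.4 87.6] y [-14.6 128.5]
side grip 34 x [-119.5 -104.8] y [-94.9 -69. ]
16.725 [1.2 1.4 0.7] 36.7
tcp jig [-95.8, -80.3] 12.5
```

View pics/side8.png

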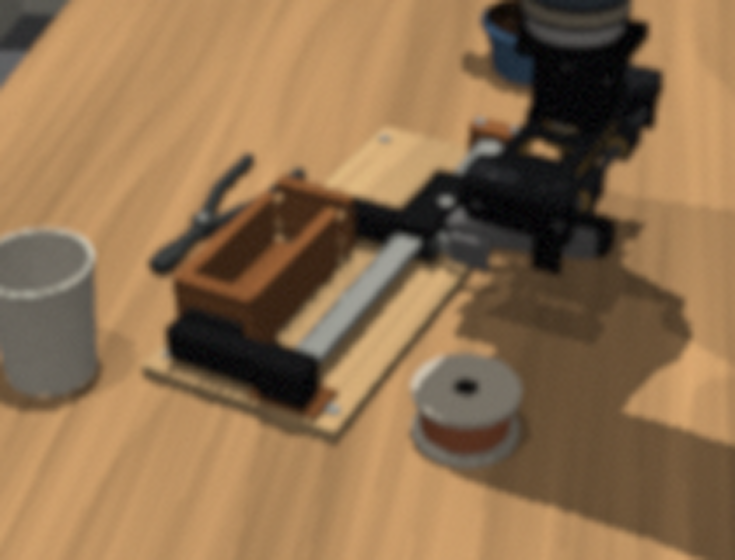

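{"op": "servo_tool", "data": {
  "increments": [
    [0.1, [0, 0, 0], 0],
    [0.1, [0, 0, 0], 0],
    [0.1, [0, 3, 0], 0],
    [0.1, [0, 3, 0], 0],
    [0.1, [0, 3, 0], 0]
  ]
}}

```text
time_s: 17.35
position: [0.4385, -0.0633, 0.0126]
tcp_rot: [[-0.955, 0.296, 0.0], [0.296, 0.955, -0.0], [-0.0, -0.0, -1.0]]
force: [0.2, 0.4, -0.5]
opening: 0.866
```

{"op": "servo_tool", "data": {
  "increments": [
    [0.1, [0, 3, 0], 0],
    [0.1, [0, 0, 0], 0],
    [1, [0, 0, 0], 0],
    [1, [0, 0, 0], 0],
    [1, [0, 0, 0], 0]
  ]
}}

```text
time_s: 17.98
position: [0.4387, -0.0613, 0.0125]
tcp_rot: [[-0.956, 0.295, -0.001], [0.295, 0.956, -0.001], [0.001, -0.001, -1.0]]
force: [-5.1, -12.8, -0.6]
opening: 0.645
```

{"op": "servo_tool", "data": {
  "increments": [
    [1, [0, -1, 0], 0],
    [1, [0, -2, 0], 0],
    [1, [0, -2, 0], 0],
    [1, [0, -1, 0], 0],
    [1, [0, 0, 0], 0]
  ]
}}

```text
time_s: 18.6
position: [0.4375, -0.0653, 0.0125]
tcp_rot: [[-0.956, 0.294, 0.0], [0.294, 0.956, 0.0], [0.0, 0.0, -1.0]]
force: [1.2, 4.1, -0.2]
opening: 0.423
```

```bash
python3 look.py 9
```

```text
top jaw pad 105 x [48.6 79.3] y [-34.6  -9.6]
top box x 172 x [40.5 97.9] y [21.8 95.8]
top box y 213 x [40.7 86.3] y [ -8.6 128.7]
side jaw pad 15 x [57.8 79. ] y [-1.2  2.9]
side box x 176 x [36.5 97.2] y [21.2 98.3]
side box y 207 x [40.3 87.7] y [ -9.1 129.5]
side grip 29 x [-119.5 -105.6] y [-90.7 -63.2]
18.7 [ 1.7  5.4 -1.3] 36.6
tcp jig [-95.8, -73.8] 12.5
```

{"op": "servo_tool", "data": {
  "increments": [
    [0.1, [0, 0, 0], 0],
    [0.1, [0, 0, 0], 0],
    [0.1, [0, 3, 0], 0],
    [0.1, [0, 3, 0], 0],
    [0.1, [0, 3, 0], 0]
  ]
}}

```text
time_s: 19.32
position: [0.4407, -0.0577, 0.0127]
tcp_rot: [[-0.955, 0.297, 0.001], [0.297, 0.955, -0.001], [-0.001, -0.0, -1.0]]
force: [0.4, -0.2, -0.4]
opening: 0.866
```

{"op": "servo_tool", "data": {
  "increments": [
    [0.1, [0, 3, 0], 0],
    [0.1, [0, 0, 0], 0],
    [1, [0, 0, 0], 0],
    [1, [0, 0, 0], 0],
    [1, [0, 0, 0], 0]
  ]
}}

```text
time_s: 19.95
position: [0.4396, -0.0553, 0.0124]
tcp_rot: [[-0.956, 0.294, -0.003], [0.294, 0.956, -0.001], [0.002, -0.002, -1.0]]
force: [-11.1, -24.4, -0.7]
opening: 0.642
```

{"op": "servo_tool", "data": {
  "increments": [
    [1, [0, -2, 0], 0],
    [1, [0, -2, 0], 0],
    [1, [0, -2, 0], 0],
    [1, [0, -1, 0], 0],
    [1, [0, 0, 0], 0]
  ]
}}

```text
time_s: 20.58
position: [0.4384, -0.0585, 0.0125]
tcp_rot: [[-0.955, 0.295, -0.001], [0.295, 0.955, 0.003], [0.002, 0.002, -1.0]]
force: [4.9, 16.6, 0.8]
opening: 0.421
```

```bash
python3 look.py 10
```

```text
top jaw pad 97 x [48.6 78.5] y [-27.   -2.6]
top box x 228 x [38.4 98.2] y [22.2 98.3]
top box y 288 x [40.3 87. ] y [ -1.1 128.6]
side jaw pad 15 x [59.6 78.1] y [5.2 9.6]
side box x 169 x [36.6 96.5] y [21.5 97.9]
side box y 213 x [40.3 87.6] y [ -0.6 129.9]
side grip 27 x [-119.5 -104.8] y [-80.8 -59.1]
20.675 [ 5.1 16.1  0.3] 36.7
tcp jig [-96.9, -67.0] 12.5
```

{"op": "servo_tool", "data": {
  "increments": [
    [0.1, [0, 0, 0], 0],
    [0.1, [0, 0, 0], 0],
    [0.1, [0, 3, 0], 0],
    [0.1, [0, 3, 0], 0],
    [0.1, [0, 3, 0], 0]
  ]
}}

```text
time_s: 21.3
position: [0.4429, -0.0532, 0.0127]
tcp_rot: [[-0.955, 0.297, 0.003], [0.297, 0.955, -0.001], [-0.003, -0.0, -1.0]]
force: [0.6, -0.1, 1.0]
opening: 0.866
```

```bash
python3 look.py 11
```

```text
top jaw pad 103 x [48.5 78.7] y [-30.1  -5.7]
top box x 233 x [38.7 97.8] y [22.2 98.4]
top box y 295 x [40.4 86.2] y [ -1.  128.7]
side jaw pad 20 x [51.9 78.3] y [-26.3  10.6]
side box x 169 x [37.1 96.5] y [21.7 98.3]
side box y 215 x [40.3 87.7] y [ -0.9 129.3]
side grip 38 x [-119.8  -91.3] y [-106.8  -10.1]
21.4 [ 0.4 -0.1 -0.2] 77.0
tcp jig [-94.7, -60.6] 12.7
```

View pics/top11.png

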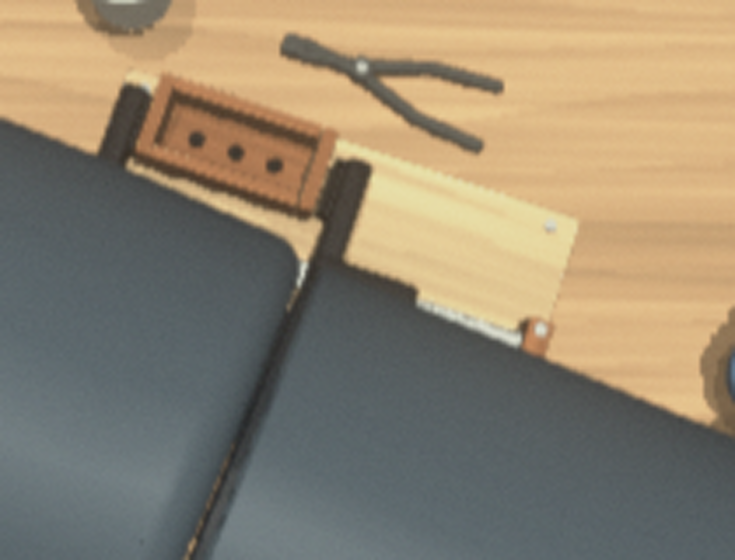

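View pics/side11.png

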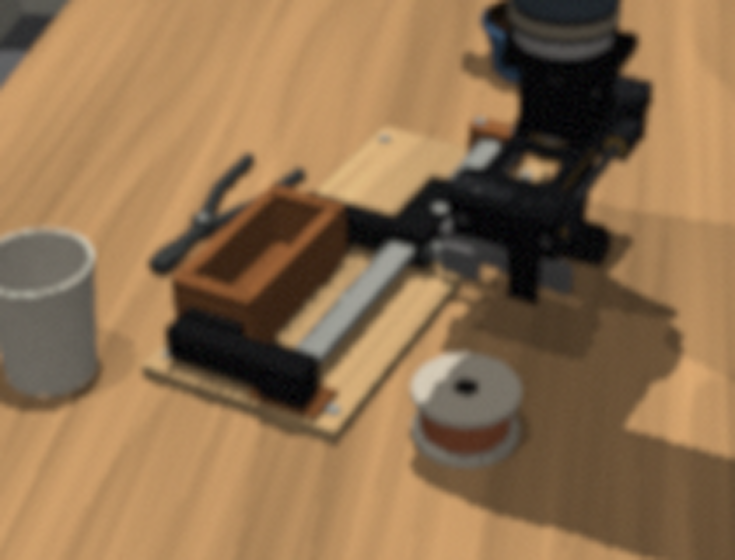

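{"op": "servo_tool", "data": {
  "increments": [
    [0.1, [0, 2, 0], 0],
    [1, [0, 0, 0], 0],
    [1, [0, 0, 0], 0],
    [1, [0, 0, 0], 0],
    [1, [0, 0, 0], 0]
  ]
}}

```text
time_s: 22.02
position: [0.4406, -0.0524, 0.0124]
tcp_rot: [[-0.956, 0.292, -0.003], [0.292, 0.956, -0.002], [0.002, -0.003, -1.0]]
force: [-8.5, -16.5, -0.0]
opening: 0.536
```

{"op": "servo_tool", "data": {
  "increments": [
    [1, [0, -2, 0], 0],
    [1, [0, -2, 0], 0],
    [1, [0, -1, 0], 0]
  ]
}}

```text
time_s: 22.4
position: [0.4396, -0.0557, 0.0125]
tcp_rot: [[-0.956, 0.294, -0.002], [0.294, 0.956, 0.0], [0.002, -0.001, -1.0]]
force: [-2.5, -0.5, 1.0]
opening: 0.441
```

{"op": "servo_tool", "data": {
  "increments": [
    [1, [0, 0, 0], 0],
    [1, [0, 0, 0], 0]
  ]
}}

```text
time_s: 22.65
position: [0.4395, -0.0565, 0.0125]
tcp_rot: [[-0.955, 0.296, -0.002], [0.296, 0.955, -0.001], [0.002, -0.001, -1.0]]
force: [-6.1, -10.9, 0.8]
opening: 0.425
```

```bash
python3 look.py 12
```

```text
top jaw pad 105 x [48.9 79.8] y [-26.  -1.]
top box x 220 x [38.8 97.8] y [22.1 98.8]
top box y 300 x [40.3 85.9] y [  0.6 128.7]
side jaw pad 15 x [58.4 79.7] y [ 6.2 10.4]
side box x 172 x [37.2 97.1] y [22.9 98.2]
side box y 206 x [40.6 87.1] y [ -0.4 129.3]
side grip 29 x [-119.7 -104.4] y [-77.1 -56.4]
22.75 [ -6.6 -10.9   0.6] 36.8
tcp jig [-96.4, -64.8] 12.5
```

{"op": "servo_tool", "data": {
  "increments": [
    [0.1, [0, 0, 0], 0],
    [0.1, [0, 0, 0], 0],
    [0.1, [0, 2, 0], 0],
    [0.1, [0, 3, 0], 0],
    [0.1, [0, 3, 0], 0]
  ]
}}

```text
time_s: 23.38
position: [0.4441, -0.0481, 0.0127]
tcp_rot: [[-0.955, 0.296, 0.002], [0.296, 0.955, -0.001], [-0.002, -0.0, -1.0]]
force: [-0.3, 0.3, -0.2]
opening: 0.869
```

```bash
python3 look.py 13
```

```text
top jaw pad 101 x [48.7 79.2] y [-26.9  -1.8]
top box x 231 x [38.5 98. ] y [22.2 98.1]
top box y 286 x [40.5 85.9] y [  0.4 128.7]
side jaw pad 15 x [57.5 78.9] y [ 7.1 11. ]
side box x 169 x [36.7 96.9] y [21.3 97.4]
side box y 211 x [40.3 87.7] y [ -1.2 129.4]
side grip 44 x [-119.1  -90.8] y [-102.7   -3.9]
23.475 [-0.4 -0.1 -0.2] 76.9
tcp jig [-95.2, -55.4] 12.6
```

{"op": "servo_tool", "data": {
  "increments": [
    [0.1, [0, 1, 0], 0],
    [1, [0, 0, 0], 0],
    [1, [0, 0, 0], 0],
    [1, [0, -1, 0], 0],
    [1, [0, -2, 0], 0]
  ]
}}

```text
time_s: 24.1
position: [0.4406, -0.0508, 0.0124]
tcp_rot: [[-0.957, 0.29, -0.004], [0.29, 0.957, -0.001], [0.003, -0.002, -1.0]]
force: [-4.0, -4.3, 0.0]
opening: 0.556
```

{"op": "servo_tool", "data": {
  "increments": [
    [1, [0, -2, 0], 0],
    [1, [0, -2, 0], 0]
  ]
}}

```text
time_s: 24.35
position: [0.44, -0.0526, 0.0125]
tcp_rot: [[-0.956, 0.294, -0.002], [0.294, 0.956, 0.001], [0.002, 0.0, -1.0]]
force: [-2.8, -4.6, 1.0]
opening: 0.515
```

{"op": "servo_tool", "data": {
  "increments": [
    [1, [0, 0, 0], 0],
    [1, [0, 0, 0], 0]
  ]
}}

```text
time_s: 24.6
position: [0.4395, -0.0547, 0.0124]
tcp_rot: [[-0.955, 0.297, -0.003], [0.297, 0.955, -0.0], [0.003, -0.001, -1.0]]
force: [-8.2, -10.8, -0.2]
opening: 0.46
```

```bash
python3 look.py 14
```

```text
top jaw pad 98 x [49.1 78.6] y [-26.1  -1. ]
top box x 246 x [38.6 97.8] y [22.3 97.8]
top box y 299 x [40.3 85.8] y [  0.6 128.7]
side jaw pad 16 x [58.8 79.7] y [ 5.9 11.8]
side box x 176 x [36.9 96.3] y [21.2 99.3]
side box y 207 x [40.4 87.4] y [1.000e-01 1.294e+02]
side grip 25 x [-119.9 -104.8] y [-76.  -52.7]
24.7 [-7.  -9.8  0.3] 39.8
tcp jig [-97.0, -63.1] 12.4
```

{"op": "servo_tool", "data": {
  "increments": [
    [1, [0, -1, 0], 0],
    [1, [0, 0, 0], 0],
    [1, [0, 0, 0], 0]
  ]
}}

```text
time_s: 25.08
position: [0.4394, -0.0551, 0.0125]
tcp_rot: [[-0.955, 0.297, -0.003], [0.297, 0.955, 0.0], [0.003, -0.001, -1.0]]
force: [-5.7, -6.3, 0.9]
opening: 0.455
```

```bash
python3 look.py 15
```

```text
top jaw pad 105 x [48.7 79.6] y [-26.1  -1. ]
top box x 236 x [38.6 97.9] y [22.3 98.3]
top box y 293 x [40.4 86.2] y [  0.6 128.8]
side jaw pad 17 x [52.9 79.1] y [-13.2  11.4]
side box x 172 x [36.8 96.5] y [23.  98.4]
side box y 221 x [40.4 87.6] y [ -0.5 129.3]
side grip 24 x [-119.9 -104.3] y [-77.7 -52.6]
25.175 [-5.2 -7.5  1.1] 39.0
tcp jig [-97.0, -63.5] 12.5
```

View pics/top15.png

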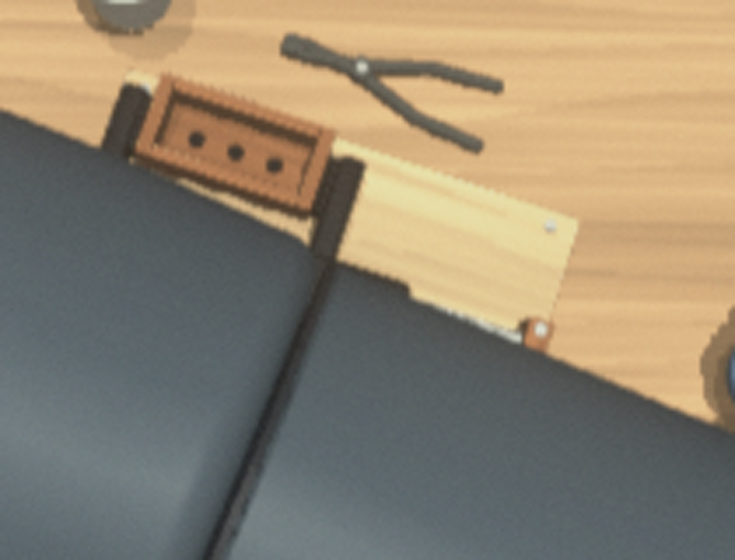

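{"op": "servo_tool", "data": {
  "increments": [
    [0.1, [0, 0, 0], 0],
    [0.1, [0, 0, 0], 0],
    [0.1, [0, 3, 0], 0],
    [0.1, [0, 3, 0], 0],
    [0.1, [0, 3, 0], 0]
  ]
}}

```text
time_s: 25.8
position: [0.4448, -0.0463, 0.0127]
tcp_rot: [[-0.955, 0.296, 0.002], [0.296, 0.955, -0.001], [-0.002, -0.0, -1.0]]
force: [0.3, -0.2, -0.8]
opening: 0.878
```

{"op": "servo_tool", "data": {
  "increments": [
    [0.1, [0, 0, 0], 0],
    [1, [0, 0, 0], 0],
    [1, [0, 0, 0], 0],
    [1, [0, -1, 0], 0],
    [1, [0, -3, 0], 0]
  ]
}}

```text
time_s: 26.42
position: [0.4411, -0.0511, 0.0124]
tcp_rot: [[-0.957, 0.29, -0.003], [0.29, 0.957, -0.002], [0.002, -0.002, -1.0]]
force: [-2.5, -2.6, 0.9]
opening: 0.554
```

{"op": "servo_tool", "data": {
  "increments": [
    [1, [0, -3, 0], 0],
    [1, [0, -2, 0], 0],
    [1, [0, -1, 0], 0],
    [1, [0, 0, 0], 0],
    [1, [0, 0, 0], 0]
  ]
}}

```text
time_s: 27.05
position: [0.4398, -0.0554, 0.0125]
tcp_rot: [[-0.955, 0.296, -0.002], [0.296, 0.955, 0.0], [0.002, -0.0, -1.0]]
force: [-4.2, -2.6, 0.7]
opening: 0.449
```

```bash
python3 look.py 16
```

```text
top jaw pad 106 x [48.3 79.2] y [-26.1  -1. ]
top box x 232 x [38.4 98. ] y [21.9 97.9]
top box y 282 x [40.5 85.8] y [  0.6 128.8]
side jaw pad 15 x [52.  77.5] y [-15.4  11.3]
side box x 175 x [36.5 97. ] y [21.2 98.5]
side box y 209 x [40.2 87.6] y [-1.000e-01  1.289e+02]
side grip 22 x [-119.6 -104.5] y [-76.5 -60.3]
27.15 [-3.6 -3.1  1.9] 39.2
tcp jig [-96.5, -63.7] 12.5
```

{"op": "servo_tool", "data": {
  "increments": [
    [0, [0, 0, 0], 0],
    [0, [0, 0, 0], 0],
    [0, [0, 3, 0], 0],
    [0, [0, 3, 0], 0],
    [0, [0, 3, 0], 0]
  ]
}}

```text
time_s: 27.78
position: [0.4444, -0.0472, 0.0127]
tcp_rot: [[-0.955, 0.297, 0.002], [0.297, 0.955, -0.001], [-0.002, -0.0, -1.0]]
force: [0.8, 0.1, -0.3]
opening: 0.932
```

{"op": "servo_tool", "data": {
  "increments": [
    [0, [0, 0, -5], 0],
    [0, [0, 0, -50], 0],
    [0, [0, 0, -50], 0],
    [0, [0, 0, 0], 0]
  ]
}}

```text
time_s: 28.28
position: [0.4457, -0.0479, 0.1209]
tcp_rot: [[-0.955, 0.296, 0.008], [0.296, 0.955, -0.003], [-0.009, -0.001, -1.0]]
force: [0.1, 0.2, 0.1]
opening: 1.005
```

```bash
python3 look.py 17; python3 - <<'E'
from plan import *
t=jw(-44,16)
a=plan(t[0],t[1],115,162.8,1)
E
```

```text
top jaw pad 96 x [48.8 79.2] y [-27.7  -1.8]
top box x 236 x [38.4 98. ] y [21.9 97.9]
top box y 285 x [40.4 85.6] y [  0.4 128.6]
side jaw pad 18 x [57.5 78.9] y [ 7.3 12.5]
side box x 173 x [36.4 96.5] y [21.7 99.2]
side box y 217 x [40.3 87.8] y [  0.3 130. ]
side grip 64 x [-118.6  -91.2] y [-81.3 -19.9]
28.375 [ 0.8  0.1 -0.1] 87.1
tcp jig [-95.5, -54.7] 118.1
from [443.4 -47.1 118.1] yaw 162.7 n 2
[[1, [-26.0, 35.0, 2.0], -0.0], [1, [-25.0, 36.0, 1.0], -0.1]]
```

View pics/side17.png

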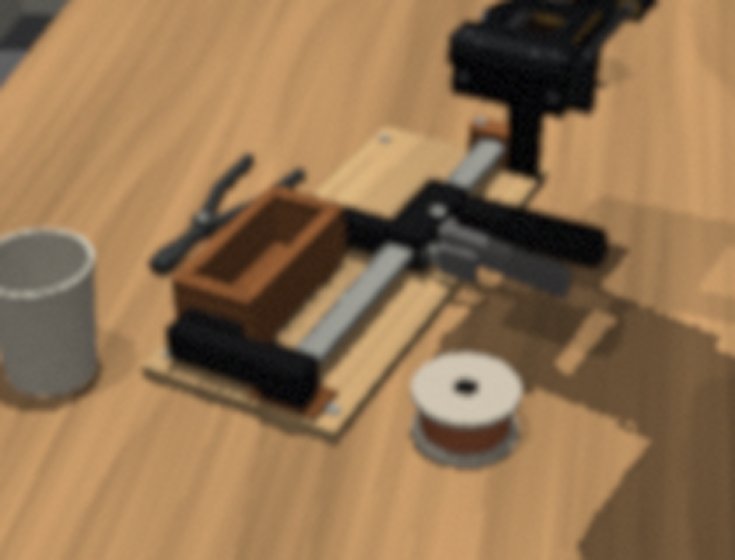

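{"op": "servo_tool", "data": {
  "increments": [
    [1, [-26, 35, 0], 0],
    [1, [-25, 36, 0], 0],
    [1, [0, 0, 0], 0],
    [1, [0, 0, 0], 0],
    [1, [0, 0, 0], 0]
  ]
}}

```text
time_s: 29.0
position: [0.5113, 0.0054, 0.1167]
tcp_rot: [[-0.955, 0.297, -0.003], [0.297, 0.955, 0.0], [0.003, -0.0, -1.0]]
force: [-0.5, 0.1, 0.1]
opening: 0.517
```

{"op": "servo_tool", "data": {
  "increments": [
    [1, [0, 0, 0], 0],
    [1, [0, 0, 0], 0],
    [1, [0, 0, 0], 0],
    [1, [0, 0, 0], 0],
    [1, [0, 0, 0], 0]
  ]
}}

```text
time_s: 29.62
position: [0.5131, 0.0057, 0.1176]
tcp_rot: [[-0.955, 0.296, 0.0], [0.296, 0.955, -0.0], [-0.0, 0.0, -1.0]]
force: [-0.7, -0.2, 0.4]
opening: 0.018
```

{"op": "servo_tool", "data": {
  "increments": [
    [1, [0, 0, 0], 0],
    [1, [0, 0, 0], 0],
    [1, [0, 0, 10], 0],
    [1, [0, 0, 20], 0],
    [1, [0, 0, 20], 0]
  ]
}}

```text
time_s: 30.25
position: [0.513, 0.0057, 0.0666]
tcp_rot: [[-0.955, 0.296, 0.0], [0.296, 0.955, 0.0], [-0.0, 0.0, -1.0]]
force: [0.5, 0.2, 0.4]
opening: 0.005
```

```bash
python3 look.py 18; python3 - <<'E'
from plan import *
t=jw(-44,16)
a=plan(t[0],t[1],20,162.8,1)
E
```

```text
top jaw pad 45 x [67.1 79.7] y [-26.9  -1.8]
top box x 113 x [89.4 97.9] y [21.7 97.7]
top box y 130 x [41.3 86.6] y [  0.3 129.3]
side jaw pad 15 x [58.2 77.7] y [ 7.7 12.1]
side box x 166 x [37.2 96.5] y [22.7 98.4]
side box y 198 x [40.4 87.7] y [ -0.9 129.6]
side grip 63 x [-119.1  -91.3] y [-82.6 -23.1]
30.35 [0.1 0.3 0.2] 0.3
tcp jig [-46.4, 16.1] 65.4
from [511.2   6.   65.4] yaw 162.8 n 1
[[1, [-2.4, -0.1, 45.4], -0.0]]
```

View pics/side18.png

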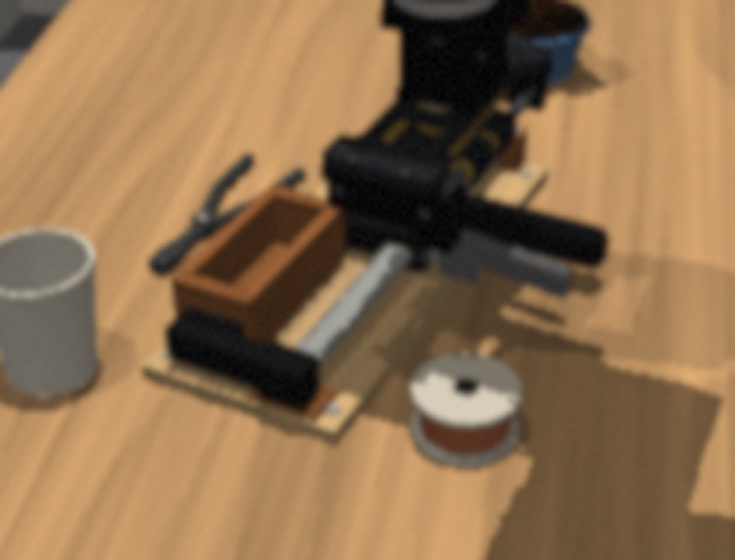

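{"op": "servo_tool", "data": {
  "increments": [
    [1, [0, 0, 23], 0],
    [1, [0, 0, 22], 0],
    [1, [0, 0, 0], 0]
  ]
}}

```text
time_s: 30.72
position: [0.5121, 0.0059, 0.0217]
tcp_rot: [[-0.955, 0.296, -0.003], [0.296, 0.955, 0.001], [0.003, -0.0, -1.0]]
force: [0.4, -0.3, -0.7]
opening: 0.004
```

```bash
python3 look.py 19
```

```text
top jaw pad 79 x [55.3 79.4] y [-27.2  -1.8]
top box x 150 x [42.8 98. ] y [22.3 98.2]
top box y 204 x [40.8 86.3] y [-1.00e-01  1.29e+02]
side jaw pad 15 x [58.5 78.3] y [ 7.3 11.4]
side box x 163 x [37.  96.9] y [23.6 99.1]
side box y 196 x [40.4 87.6] y [ -0.5 129.2]
side grip 64 x [-119.4  -91.3] y [-82.3 -22.1]
30.825 [ 0.6 -0.  -0.4] 0.4
tcp jig [-44.3, 16.4] 23.0
```

View pics/side19.png

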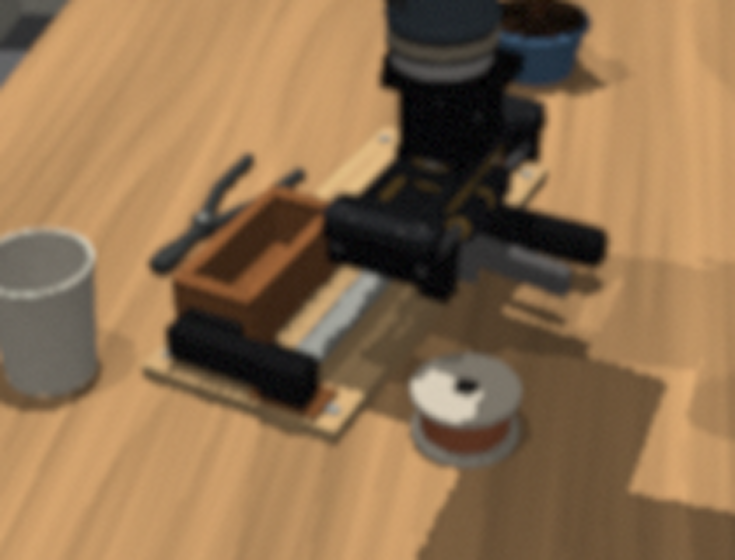

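{"op": "servo_tool", "data": {
  "increments": [
    [1, [0, -5, 0], 0],
    [1, [0, -5, 0], 0],
    [1, [0, -4, 0], 0],
    [1, [0, -4, 0], 0]
  ]
}}

```text
time_s: 31.32
position: [0.5073, -0.0113, 0.0228]
tcp_rot: [[-0.955, 0.298, -0.0], [0.298, 0.955, 0.001], [0.001, 0.001, -1.0]]
force: [-0.3, 5.4, 2.1]
opening: 0.005
```

{"op": "servo_tool", "data": {
  "increments": [
    [1, [0, -4, 0], 0],
    [1, [0, -3, 0], 0],
    [1, [0, -3, 0], 0]
  ]
}}

```text
time_s: 31.7
position: [0.5031, -0.0201, 0.0225]
tcp_rot: [[-0.955, 0.297, -0.003], [0.297, 0.955, 0.002], [0.003, 0.001, -1.0]]
force: [-1.8, 4.9, 2.2]
opening: 0.005
```

{"op": "servo_tool", "data": {
  "increments": [
    [1, [0, -4, 0], 0],
    [1, [0, -4, 0], 0],
    [1, [0, -4, 0], 0]
  ]
}}

```text
time_s: 32.08
position: [0.4995, -0.0315, 0.0225]
tcp_rot: [[-0.955, 0.296, -0.003], [0.296, 0.955, 0.002], [0.003, 0.001, -1.0]]
force: [-1.3, 5.4, 3.0]
opening: 0.009
```

```bash
python3 look.py 20
```

```text
top jaw pad 101 x [50.3 79.1] y [-43.4 -19. ]
top box x 201 x [38.7 97.9] y [22.3 98.7]
top box y 250 x [40.3 86. ] y [  0.6 128.9]
side jaw pad 37 x [48.9 78.6] y [-41.9  10.7]
side box x 179 x [36.4 96.6] y [21.7 98.7]
side box y 215 x [40.6 87.7] y [ -0.3 129.5]
side grip 60 x [-119.   -91.6] y [-98.5 -36.7]
32.175 [-0.9  6.3  3. ] 0.4
tcp jig [-46.1, -23.5] 22.5
```

{"op": "servo_tool", "data": {
  "increments": [
    [1, [0, -5, 0], 0],
    [1, [0, -5, 0], 0],
    [1, [0, -5, 0], 0],
    [1, [0, -5, 0], 0],
    [1, [0, -4, 0], 0]
  ]
}}

```text
time_s: 32.8
position: [0.4924, -0.0545, 0.0224]
tcp_rot: [[-0.955, 0.296, -0.003], [0.296, 0.955, 0.002], [0.004, 0.001, -1.0]]
force: [-1.6, 6.0, 2.8]
opening: 0.003
```

```bash
python3 look.py 21
```

```text
top jaw pad 105 x [51.2 78.9] y [-67.6 -42.4]
top box x 238 x [38.6 97.8] y [21.5 97.8]
top box y 278 x [40.2 86. ] y [  0.6 128.6]
side jaw pad 50 x [49.3 79.2] y [-65.4  11.4]
side box x 169 x [36.5 97.3] y [22.3 98.9]
side box y 203 x [40.5 87.6] y [ -0.3 129.4]
side grip 56 x [-119.4  -92. ] y [-122.7  -66. ]
32.9 [-0.5  5.   1.3] 0.6
tcp jig [-46.0, -47.6] 22.4
```

View pics/side21.png

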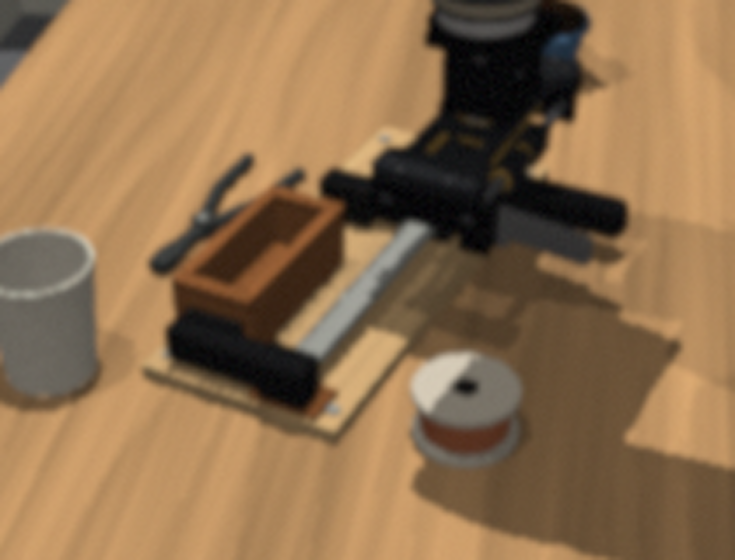

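{"op": "servo_tool", "data": {
  "increments": [
    [1, [0, -4, 0], 0],
    [1, [0, 0, 0], 0],
    [1, [0, 8, 0], 0],
    [1, [0, 12, 0], 0],
    [1, [0, 12, 0], 0]
  ]
}}

```text
time_s: 33.52
position: [0.5033, -0.0281, 0.0226]
tcp_rot: [[-0.955, 0.296, 0.001], [0.296, 0.955, -0.001], [-0.001, -0.0, -1.0]]
force: [-0.4, 0.0, 0.0]
opening: 0.009
```

{"op": "servo_tool", "data": {
  "increments": [
    [1, [0, 0, -30], 0],
    [1, [0, 0, -50], 0],
    [1, [0, 0, -60], 0],
    [1, [30, 0, -20], 0],
    [1, [40, 0, 0], 0]
  ]
}}

```text
time_s: 34.15
position: [0.4375, -0.0079, 0.1848]
tcp_rot: [[-0.955, 0.296, 0.007], [0.296, 0.955, -0.002], [-0.008, -0.0, -1.0]]
force: [0.1, -0.0, 0.3]
opening: 0.007
```

{"op": "servo_tool", "data": {
  "increments": [
    [1, [30, -40, 0], 0],
    [1, [20, -50, 0], 0],
    [1, [0, -50, 0], 0],
    [1, [0, -50, 0], 0],
    [1, [0, 0, 0], 0]
  ]
}}

```text
time_s: 34.78
position: [0.332, -0.178, 0.183]
tcp_rot: [[-0.953, 0.302, 0.002], [0.302, 0.953, -0.003], [-0.003, -0.002, -1.0]]
force: [0.2, 1.2, -0.4]
opening: 0.001
```

```bash
python3 look.py 22;python3 - <<'E'
from h import *
im,d=bot.capture("top");cv2.imwrite("pics/top23.png",im)
E
```

```text
top jaw pad 103 x [49.4 79.5] y [-72.9 -47.9]
top box x 234 x [38.7 97.9] y [21.9 98.3]
top box y 293 x [40.3 86. ] y [  0.5 128.7]
top grip 141 x [-119.   -90.4] y [-129.   -68.5]
side jaw pad 51 x [49.9 79. ] y [-70.4  11.1]
side box x 169 x [36.9 96.6] y [24.1 97.9]
side box y 217 x [40.3 87.7] y [  0.9 130. ]
side grip 56 x [-119.2  -91.6] y [-127.3  -68.9]
34.875 [-0.5  0.8  0.2] 0.6
tcp jig [-164.9, -209.3] 182.5
```

View pics/side22.png

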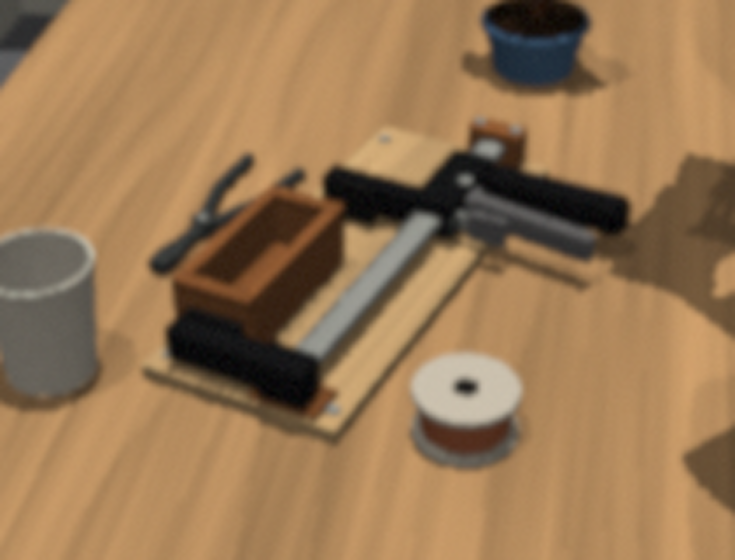

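View pics/top22.png

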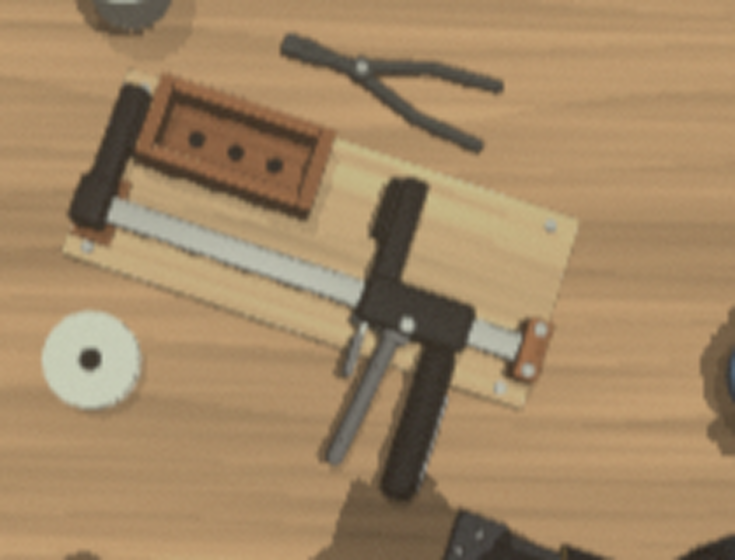

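View pics/top23.png

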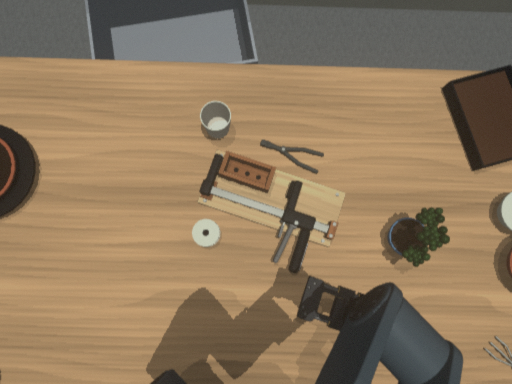

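```bash
python3 -c "
from rig import bot
print(bot.hand_in())"
```

```text
the job is handed in; nothing more can be done
None
```

I placed the growing box flat and square between the jaws, with its loose end facing the moving jaw, and let go of it. I then squeezed the trigger eight times, released the clamp with the tab, and handed the job in at about 35 s.

**Panel home:** In the last two squeezes the trigger stopped early, at about 39 mm (free squeezes reached 37 mm). The box no longer moved, and the pictures show the seam closed. In the jig frame the top camera now puts the box between y 0.5 and 128.7 mm, about 128 mm long, against 130 mm nominal. It read about 141 mm before pressing. The side camera gives about 129 mm.

**Jaw clear:** I pushed the tab until the pad stood at y −48 mm, about 48 mm from the box. That is slightly more than the 40 mm asked for.

**Last check:** The cup, spool, cutter and tree are where they were. The arm is clear of everything, and the highest wrist force I saw in the readings was about 27 N.

**Disagreements:** The two cameras differ by about 2 mm. The box sits about 3 mm off the pads' centre line, at x of about 67 mm against the nominal 64.

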